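# Load the laminating press and zero its maximum pointer

### The job

Set the bench press up for the next pressing. In either order: raise the leading edge of the metal mould on to the front lip of the press's drip tray and push the mould in until it lies flat inside the tray, square and centred under the ram; and wind the pressure gauge's maximum pointer back to its zero stop by its knob. Do not tip the mould over, and leave the other things on the bench where they are.

Things in the scene. Friction and masses are not known exactly. Their poses are not given: they have to be found in the camera images.
- press: Compact two-column press, fixed. Origin on the bench midway between the columns, under the ram; x points from the open front (facing the robot) to the back, y left, z up. Bed 190 mm wide, 10 mm thick, from x = -66 to +85 mm. Columns at x = 0, y = +-74 mm, 24 mm in diameter, 37 mm at the collars. On top, a cylinder reaches 226 mm above the bench.
- tray_floor (a point): Middle of the drip tray's flat floor, 10 mm above the press's origin, same axes. The floor is 122 mm long (x -61 to +61) by 100 mm wide (y), inside an upright rim 5 mm thick whose top is 20 mm above the bench.
- front_lip (a point): Middle of the top of the tray's front lip (the front part of the rim), 20 mm above the bench, at x = -63.5 mm from the press's origin, same axes. The lip is 5 mm thick; the bed ends under its front face, so in front of it is bare bench.
- ram_pad (a point): Centre of the underside of the round ram pad, 64 mm in diameter, 104 mm above the bench on the press's z axis. Above it the crosshead, x -45 to +45 and y -95 to +95 mm, has its underside 130 mm and its top 166 mm above the bench. Neither moves.
- mould: Pressing mould, loose, 0.5 to 0.85 kg, on the bench in front of the press: aluminium block 110 mm long (x), 52 mm wide (y), 44 mm high, with a smaller dark steel plate 98 x 40 mm on top, 50 mm high in all. Origin at the centre of its underside; x points to its leading end (towards the press, up to 0.3 rad askew), z up. Can be gripped across its width.
- mould_lead (a point): Middle of the mould's leading bottom edge, 55 mm from its origin along +x.
- mould_rear (a point): Middle of the mould's rear bottom edge, 55 mm from its origin along -x. The rear face above it is flat, 52 mm wide and 44 mm high.
- gauge_stand: Fixed stand of the pressure gauge, base 150 x 165 mm. Origin on the bench in the middle of its base; its front (-x) faces the robot. A grey housing 128 x 134 mm, its face leaning 35 degrees from level towards the front, hangs between two cheeks 77 mm to either side. Dial centre 35 mm in front of and 105 mm above the origin.
- peak_knob (a point): Grip point on the axis of the gauge's reset knob, 24 mm out from the dial. z points outward along the axis (35 degrees from vertical, leaning to the stand's front); x along the knob's wing, the way the pointer points. The wing is a black bar 36 mm long (x), 11 mm thick (y), from 7 to 31 mm out from the dial, on a hub 22 mm across.
- dial_centre (a point): Centre of the white dial, 104 mm in diameter; z points outward like the knob's axis, x up the slope, y to the left. The bezel round it, 114 mm over all, stands 4 mm proud. The maximum pointer is a flat black strip fixed to the knob, reaching 43 mm from the axis; the thin live needle rests at zero, lower left, 135 degrees anticlockwise from x.
- peak_pointer (a joint): Reading of the maximum pointer, rad: 0 on its rigid zero stop (pointing to the lower left of the dial as seen from its front), growing clockwise as seen looking at the dial, to 4.7. To reset, turn it anticlockwise: positively about the outward z of peak_knob. It stays where it is left (friction 0.05 N m). It starts between 0.8 and 2.3.
- scale_blanks: Bystander: two dark wooden handle blanks lying one on the other, 110 x 32 mm, 22 mm high; origin at the centre of the underside.
- jar: Bystander: amber glass jar with steel lid, 56 mm in diameter, 75 mm high; origin at the centre of the underside.
- tin: Bystander: blue and steel can, 72 mm in diameter, 95 mm high; origin at the centre of the underside.
- spare_wheel: Bystander: spare contact wheel lying flat, 84 mm in diameter, 38 mm high; origin at the centre of the underside.
- hammer: Bystander: hammer lying on the bench.
- driver: Bystander: screwdriver lying on the bench.
- bolt: Bystander: large hexagon bolt lying on the bench, 81 mm long, 30 mm over the head; origin under the middle.

How it is judged:
By the outcome, as a careful person would: the job done as asked, in the order asked, and still so for the second after the job is handed in, with the robot touching nothing.
It also fails if it takes over 72 s, if anything falls off the work surface, if the arm or the gripper's body presses on something with over 40 N, if the wrist force passes 120 N, or if a joint passes its speed limit or range.

### The arm

A 7-joint arm with a two-finger parallel gripper is mounted at the origin on the work surface. World frame = base frame: x ahead of the robot, y to its left, z up, the work surface at z = 0. Lengths are in mm, angles in rad, forces in N, time in s.
With the tool pointing down it reaches from about 400 to 925 mm from the base axis. Payload 4.1 kg.
Tool frame: the origin (TCP) lies at the very end of the fingers, on their centre line; the grasp point (between the pads) lies 19 mm behind it; y points along the fingers, x is the direction in which the jaws open and shut, and the axes are right-handed (so a half turn about y gives the same grasp; the last joint's range is limited). The gripper opens to 85 mm and grips with 20 to 120 N. Pads are 22 mm wide; open, the fingers measure 114 mm over their backs; the gripper's body (76 mm by 85 mm) begins 54 mm behind the grasp point. The pads swing forward as they close: fully open they stand 13 mm farther back than shut.
Start: joints at [-0.099, 0.398, 0.045, 1.537, -0.019, 1.207, -0.051], TCP at [650.038, 0.03, 195.447] pointing down, gripper open.
Joint ranges: [-2.82, 2.82], [-0.49, 2.23], [-1.37, 1.46], [0, 2.46], [-1.36, 4.5], [0.23, 2], [-2.94, 2.94]. Speed limits (rad/s): [2.57, 2.57, 3.14, 3.14, 3.14, 3.14, 3.14].

### API

Orientations are given as a unit quaternion [x, y, z, w].
In Python, from plant import env gives the robot as it stands.
- The arm moves only by the tool move_arm, never from a script. Its argument "rows" is one flat list of numbers, 5 for each row, row after row: the opening, from 0 (shut) to 1 (fully open), then the shift along the tool's x, y, z in m, then the turn about the tool's y in degrees. In form: [jaw, tx, ty, tz, spin, jaw, tx, ty, tz, spin, ...]. A call has 1 to 20 rows; each row shifts and turns the pose as measured when the row begins, along the tool's axes as they then stand; what a row does not reach is not made up. A row lasts 1/10 s, in which the tool goes at most 50 mm and 8.59 degrees, less where a joint would pass 70% of its speed; a pose out of reach is approached as far as the arm can. A call with a gripper value outside its range is refused whole. The fingers move at their own pace and stop on an object; "force" is the grip in N (left out, the last holds). Time passes only in rows, so rows that do not move let the fingers close. It gives the time, the measured TCP pose, the force and the opening at its end, in the units of the state.
- env.get_obs(): the state, without advancing time (a new reading comes with each control period).
- env.grab_frame(name): name is "scene" or "side" or "wrist"; returns a dict with "color" (400x640x3 uint8, red, green, blue), "z_map" (400x640 float32, mm along the optical axis (not along the pixel's ray), 0 where there is no reading), "intrinsics" (3x3 intrinsics, pixels), "R" (3x3) and "t" (3): a world point X has camera coordinates R X + t. Camera axes: x right, y down, z forward; pixel columns grow to the right and rows downward; lengths in mm; the calibration is good to about 2 mm. A picture is of the moment at which its call begins.
- env.hand_in(): hands the job in, once; it reports no verdict.
Trained networks look in the newest picture that a camera, given by its name, has taken for a name from the list of things; names that differ only in an ending like _2 or _b are one class to them, and where a whole thing is asked for, a point or a joint stands for the part that bears it (a point fixed in the world has none). Each returns a list of dicts, best first, with "confidence" (0 to 1); they miss things now and then, are a little off and sometimes report something else, mostly with a low value. They report only what shows in the picture. A call takes as long as a camera call.
- env.spot_in(camera, target): "rect" ([left, top, right, bottom] as shares, 0 to 1, of the picture: columns of its width, rows of its height, round what is visible of it).
- env.silhouettes(camera, target): "mask" (400x640 bool, what is visible of it) and "rect" ([left, top, right, bottom] as shares, 0 to 1, of the picture: columns of its width, rows of its height, round what is visible of it).
- env.landmark_of(camera, target): "xy" ([column, row] as shares, 0 to 1, of the picture: columns of its width, rows of its height: a listed point, or the origin of a listed thing).
The state is a dict: "clock": time; "joint_positions": joint angles; "dq": joint speeds; "joint_torque": joint torques, N m; "tcp_pos": TCP position; "tcp_rot": TCP orientation; "contact_force": force on the tool from outside, world axes, zero at the start; "moment": the same for the moment, N m; "grip_width": finger opening in mm.
Only numpy, scipy, OpenCV 4.12 (cv2) and the standard library are available. Lean on these libraries where they do the work, as an engineer would, in place of code of your own. Each camera call takes 0.05 s, during which the arm holds its last target.

## Working session

There is one attempt and no reset: what is moved stays moved. The work goes in short steps, Python scripts to look and compute and a tool call to move; the robot and the scene stay as the last step left them, time stands still between calls to the robot, and variables do not carry over. Pictures are saved under pics/ and viewed, and the job is handed in when it is done.

Besides the shell and the picture viewer there is one more tool, called in YAML: its name, and indented under it one key for each argument. move_arm: Moves the arm, as the interface text tells. Its arguments: {"type":"object","properties":{"rows":{"type":"array"},"force":{"type":"number"}},"required":["rows"]}

```bash
ls; mkdir -p pics; cat > h.py <<'E'
import numpy as np, cv2, sys
from plant import env
from scipy.spatial.transform import Rotation as Ro
def grab(cam,fn=None):
    f=env.grab_frame(cam)
    if fn: cv2.imwrite('pics/'+fn,cv2.cvtColor(f['color'],cv2.COLOR_RGB2BGR))
    return f
def cloud(f):
    K=np.array(f['intrinsics']);z=f['z_map'];v,u=np.mgrid[:400,:640]
    P=np.stack([(u-K[0,2])/K[0,0]*z,(v-K[1,2])/K[1,1]*z,z],-1)
    R=np.array(f['R']);t=np.array(f['t'])
    W=(P-t)@R
    W[z<=0]=np.nan
    return W
def proj(f,X):
    c=np.array(f['R'])@np.array(X)+np.array(f['t']);p=np.array(f['intrinsics'])@c
    return p[:2]/p[2]
def st():
    o=env.get_obs();print('t',round(o['clock'],2),'tcp',np.round(o['tcp_pos'],1),'R\n',np.round(Ro.from_quat(o['tcp_rot']).as_matrix(),3),'F',np.round(o['contact_force'],1),'w',o['grip_width'],'q',np.round(o['joint_positions'],3))
    return o
E
python3 - <<'E'
from h import *
st()
for c in ['scene','side','wrist']:
    f=grab(c,c+'0.png'); print(c,np.round(-np.array(f['R']).T@np.array(f['t'])))
    for n in ['mould','mould_lead','mould_rear','peak_knob','dial_centre','tray_floor','front_lip','press','gauge_stand','ram_pad']:
        l=env.landmark_of(c,n)
        print(n,[(np.round(np.array(d['xy'])*[640,400],1),round(d['confidence'],2)) for d in l[:2]])
E
```

```text
pics
t 0.0 tcp [649.3  -0.  194.4] R
 [[ 1.    -0.002 -0.   ]
 [ 0.    -0.     1.   ]
 [-0.002 -1.    -0.   ]] F [-0.2 -0.4  0.1] w 85.20583106716259 q [-0.099  0.399  0.045  1.538 -0.019  1.207 -0.051]
scene [1017.  712.  855.]
mould [(array([368.9, 262.3]), 0.7)]
mould_lead [(array([281.3, 147. ]), 0.5)]
mould_rear [(array([386.2, 256.6]), 0.64), (array([323.2, 264.4]), 0.63)]
peak_knob [(array([254.3, 166.1]), 0.38)]
dial_centre [(array([251.1, 173.8]), 0.8)]
tray_floor [(array([325.6, 288.7]), 0.66)]
front_lip [(array([343.4, 269.4]), 0.79)]
press [(array([323.2, 289.2]), 0.61)]
gauge_stand [(array([244.4, 206.2]), 0.91)]
ram_pad [(array([325.6, 261.7]), 0.93)]
side [ 78. 607. 765.]
mould [(array([293.1, 291.8]), 0.74), (array([245.9, 269. ]), 0.6)]
mould_lead [(array([281.5, 278.9]), 0.97)]
mould_rear [(array([243.3, 267.9]), 0.74), (array([307.8, 302.3]), 0.69)]
peak_knob [(array([350.1, 160.7]), 0.43)]
dial_centre [(array([344.3, 164.4]), 0.72)]
tray_floor [(array([246.1, 264.3]), 0.58)]
front_lip [(array([262.4, 273.8]), 0.98), (array([286.9, 219.1]), 0.25)]
press [(array([245. , 267.3]), 0.72), (array([349., 160.]), 0.41)]
gauge_stand [(array([331.3, 189.3]), 0.82)]
ram_pad [(array([239.7, 237.8]), 0.73)]
wrist [650.  76. 373.]
mould []
mould_lead []
mould_rear []
peak_knob []
dial_centre [(array([271.9, 368.8]), 0.76)]
tray_floor []
front_lip []
press []
gauge_stand [(array([310.4, 306.1]), 0.83)]
ram_pad []
```

View pics/scene0.png

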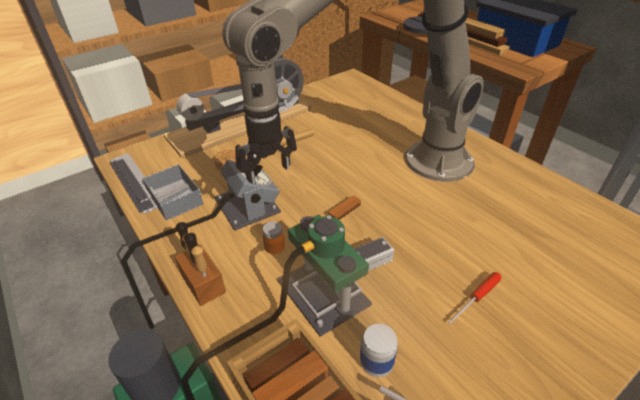

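View pics/side0.png

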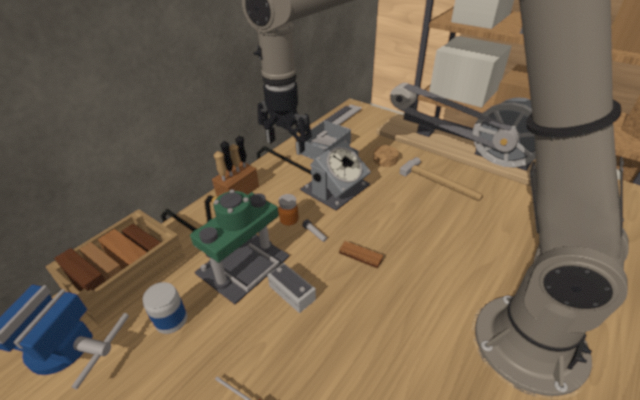

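View pics/wrist0.png

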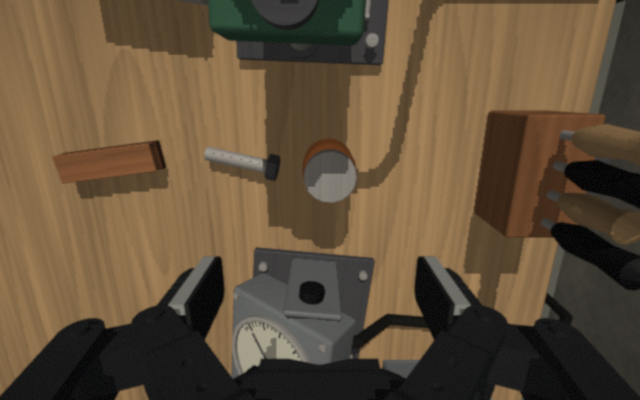

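The scene camera shows the gauge under the gripper (~250,185), with the press at about (330,280) and the mould at (370,252). Next: the point clouds.

```bash
cat >> h.py <<'E'
def depthpt(f,W,uv,r=2):
    u,v=np.round(uv).astype(int); return np.nanmedian(W[v-r:v+r+1,u-r:u+r+1].reshape(-1,3),0)
E
python3 - <<'E'
from h import *
A=[];C=[]
for c in ['scene','side','wrist']:
    f=grab(c);W=cloud(f)
    np.savez('f_%s.npz'%c,**{k:np.array(v) for k,v in f.items()})
    for n in ['mould','gauge_stand','press','jar','tin','scale_blanks','bolt','spare_wheel','hammer','driver']:
        s=env.silhouettes(c,n)
        for d in s[:1]:
            m=d['mask']; p=W[m]; p=p[~np.isnan(p[:,0])]
            if len(p): print(c,n,round(d['confidence'],2),m.sum(),'med',np.round(np.median(p,0)),'lo',np.round(np.percentile(p,3,axis=0)),'hi',np.round(np.percentile(p,97,axis=0)))
    ok=~np.isnan(W[...,0]); A.append(W[ok]);C.append(f['color'][ok])
A=np.concatenate(A);C=np.concatenate(C)
# top-down map x 400..900 y -150..500 ; 1px/mm
o=(A[:,2]<260)&(A[:,2]>-10)
x0,y0,s=420,-140,1.0
im=np.zeros((520,660,3),np.uint8)
A2=A[o];C2=C[o];idx=np.argsort(A2[:,2]);A2=A2[idx];C2=C2[idx]
r=(520-(A2[:,0]-x0)).astype(int);cc=(660-(A2[:,1]-y0)).astype(int)
k=(r>=0)&(r<520)&(cc>=0)&(cc<660)
for dr in (0,1):
  for dc in (0,1):
    im[np.clip(r[k]+dr,0,519),np.clip(cc[k]+dc,0,659)]=C2[k][:,::-1]
cv2.imwrite('pics/top.png',im)
E
```

```text
scene mould 0.85 784 med [478. 215.  47.] lo [439. 173.   1.] hi [518. 230.  53.]
scene gauge_stand 0.7 8160 med [665. 222.  54.] lo [593. 123.  -1.] hi [981. 300. 225.]
scene press 0.6 8411 med [665. 220.  40.] lo [590. 120.  -4.] hi [985. 300. 224.]
scene jar 0.75 641 med [667.  18.  49.] lo [613. -89.  -1.] hi [687.  31.  77.]
scene tin 0.96 1613 med [674. 427.  88.] lo [637. 390.  11.] hi [696. 451.  97.]
scene scale_blanks 0.91 421 med [416.  14.  20.] lo [366. -23.  -1.] hi [469.  27.  25.]
scene spare_wheel 0.66 271 med [ 598. -415.   33.] lo [ 558. -452.    9.] hi [ 627. -387.   40.]
scene hammer 0.65 3769 med [ 667. -178.   18.] lo [ 568. -265. -260.] hi [1017. -108.  137.]
scene driver 0.9 466 med [342. 439.  21.] lo [282. 424.  11.] hi [446. 448.  27.]
side mould 0.84 1351 med [476. 209.  44.] lo [431. 174.   2.] hi [538. 229.  52.]
side gauge_stand 0.93 3414 med [ 614. -164.   75.] lo [ 556. -262.   -2.] hi [ 939. -109.  135.]
side press 0.62 7529 med [620. 220. 119.] lo [570. 119.   0.] hi [860. 300. 223.]
side jar 0.67 537 med [648.  17.  50.] lo [633. -14.   6.] hi [67
[... 519 characters left out ...]
450.  17.]
wrist mould 0.59 77 med [531. 163.   9.] lo [518. 162.   3.] hi [538. 164.  19.]
wrist gauge_stand 0.96 15482 med [ 636. -133.   78.] lo [ 560. -225.    1.] hi [ 774. -108.  132.]
wrist press 0.59 10356 med [641. 117. 163.] lo [583. 108.   7.] hi [711. 153. 179.]
wrist jar 0.87 2718 med [659.   8.  73.] lo [637. -18.  24.] hi [681.  29.  75.]
wrist scale_blanks 0.84 3294 med [421.   6.  21.] lo [365. -13.   2.] hi [470.  24.  22.]
wrist bolt 0.55 1205 med [569.   7.  16.] lo [526. -10.   7.] hi [603.  18.  25.]
wrist spare_wheel 0.61 10314 med [641. 117. 163.] lo [583. 108.   8.] hi [711. 153. 179.]
wrist hammer 0.74 103 med [529. 163.   7.] lo [512. 162.  -1.] hi [538. 165.  18.]
```

View pics/top.png

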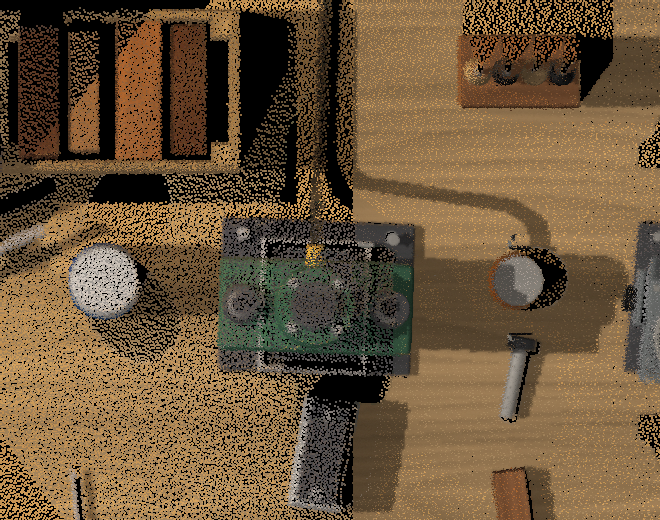

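```bash
python3 - <<'E'
from h import *
def rect(P):
    r=cv2.minAreaRect(P[:,:2].astype(np.float32)); return np.round(r[0],1),np.round(r[1],1),round(r[2],2)
for c in ['scene','side','wrist']:
    f=dict(np.load('f_%s.npz'%c)); W=cloud(f).reshape(-1,3); W=W[~np.isnan(W[:,0])]
    def box(x0,x1,y0,y1,z0,z1): return W[(W[:,0]>x0)&(W[:,0]<x1)&(W[:,1]>y0)&(W[:,1]<y1)&(W[:,2]>z0)&(W[:,2]<z1)]
    def core(P,r=3,k=4):
        from scipy.spatial import cKDTree
        if len(P)<10: return P
        t=cKDTree(P); n=np.array([len(a) for a in t.query_ball_point(P,r*2)]); return P[n>=k]
    for nm,b in [('bench',(450,550,50,100,-20,20)),('bench2',(680,800,-80,-20,-20,20)),('cross',(560,720,90,330,158,172)),('rim',(540,720,140,270,16,23)),('mould',(400,580,140,270,46,54)),('mouldblk',(400,580,140,270,38,54))]:
        P=core(box(*b))
        if len(P)>20: print(c,nm,len(P),'z',np.round(np.percentile(P[:,2],[5,50,95]),1),rect(P))
E
```

```text
scene bench 96 z [-3.  -0.1  2.1] (array([459.7,  83.7]), array([56.5, 29.1]), 54.06)
scene bench2 714 z [-3.  -0.2  2.6] (array([739.8, -50.3]), array([119.6,  59.5]), 0.71)
scene cross 1271 z [161.3 165.7 168.5] (array([636., 206.]), array([191.3,  90.6]), 88.19)
scene rim 300 z [16.5 19.2 21.7] (array([639.3, 203.5]), array([132.7, 127.3]), 3.51)
scene mould 396 z [47.2 49.7 52.3] (array([481.2, 199.2]), array([43.9, 84.3]), 82.2)
scene mouldblk 508 z [41.7 49.2 52.2] (array([479.2, 200.6]), array([52. , 88.9]), 81.21)
side bench 576 z [-3.1 -1.1  1.4] (array([500.1,  75. ]), array([50. , 99.8]), 90.0)
side bench2 191 z [-3.5 -1.4  0.5] (array([740.3, -51.2]), array([ 56. , 119.2]), 89.4)
side cross 1274 z [160.2 164.7 169.2] (array([632.9, 205.8]), array([191.8,  92. ]), 87.56)
side rim 254 z [16.5 18.4 20.8] (array([611., 202.]), array([100.3, 129.4]), 7.28)
side mould 613 z [46.9 49.2 51.8] (array([487. , 197.7]), array([41.8, 99.6]), 80.93)
side mouldblk 890 z [41.  48.4 51.5] (array([486.3, 198. ]), array([ 53.2, 111.9]), 80.86)
wrist bench 4426 z [-2.5 -1.2  0.1] (array([500. ,  75.1]), array([99.9, 49.9]), 0.0)
wrist bench2 4584 z [-2.6 -1.4 -0.1] (array([740. , -50.1]), array([119.9,  59.7]), 0.0)
wrist cross 4387 z [161.3 164.4 166. ] (array([631.1, 117.3]), array([19.9, 90.2]), 89.9)
wrist rim 84 z [17.3 18.5 20.1] (array([695.8, 154.3]), array([15.7,  4.5]), 88.32)
```

```bash
python3 - <<'E'
import cv2
a=cv2.imread('pics/scene0.png')[120:340,210:430];b=cv2.imread('pics/side0.png')[120:320,190:390]
cv2.imwrite('pics/ca.png',cv2.resize(a,None,fx=2.7,fy=2.7,interpolation=cv2.INTER_CUBIC))
cv2.imwrite('pics/cb.png',cv2.resize(b,None,fx=2.9,fy=2.9,interpolation=cv2.INTER_CUBIC))
E
```

```text
(no output)
```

View pics/ca.png

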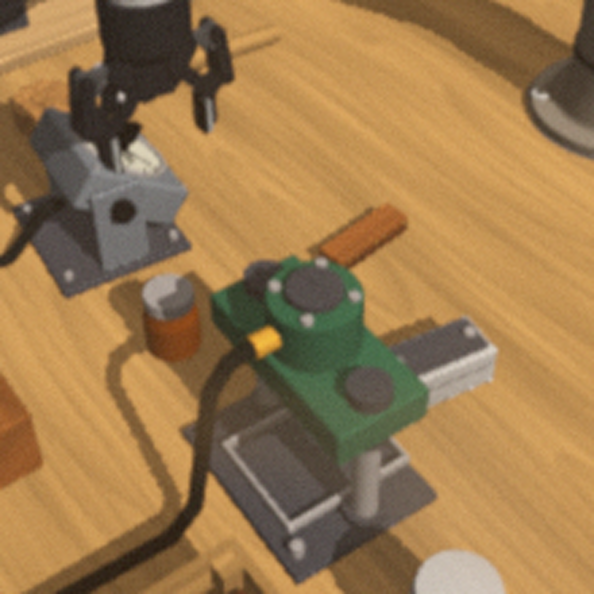

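View pics/cb.png

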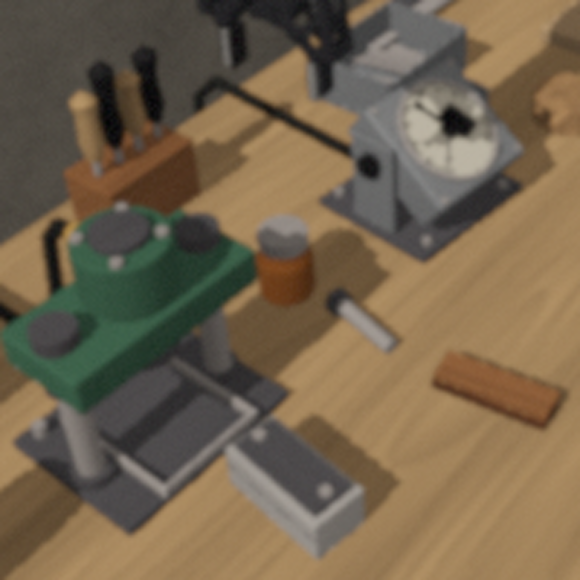

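The side view shows the dial with the knob/pointer around (345,160), and the mould sitting directly in front of the tray. I'll take the wrist camera over the gauge.

move_arm:
  rows: [1, 0, -0.03, 0, 0, 1, 0, -0.02, -0.03, 0, 1, -0.01, 0, -0.045, 0, 1, -0.01, 0, -0.045, 0, 1, 0, 0, -0.045, 0, 1, 0, 0, -0.045, 0, 1, 0, 0, 0, 0, 1, 0, 0, 0, 0]

```text
clock: 4.1
tcp_pos: [630.6, -214.8, 246.8]
tcp_rot: [0.707, 0.002, -0.002, -0.707]
contact_force: [0.8, 0.8, 0.4]
grip_width: 85.7
```

```bash
python3 - <<'E'
from h import *
st()
f=grab('wrist','w1.png');np.savez('f_w1.npz',**{k:np.array(v) for k,v in f.items()});W=cloud(f)
for n in ['peak_knob','dial_centre','gauge_stand']:
    for d in env.landmark_of('wrist',n)[:2]:
        uv=np.array(d['xy'])*[640,400];print(n,uv,d['confidence'],depthpt(f,W,uv))
E
```

```text
t 4.1 tcp [ 630.6 -214.8  246.8] R
 [[ 1.     0.001 -0.006]
 [ 0.006 -0.     1.   ]
 [ 0.001 -1.    -0.   ]] F [0.8 0.8 0.4] w 85.72503037209694 q [ 0.174  0.4    0.127  1.426 -0.051  1.318  0.31 ]
peak_knob [270.08 154.32] 0.85 [ 586.52171274 -189.80495497  131.56306336]
dial_centre [288.896 150.4  ] 0.97 [ 603.58332659 -186.19785845  130.86842076]
gauge_stand [326.784 138.6  ] 0.79 [ 637.4760254  -176.69289144  128.21814351]
```

View pics/w1.png

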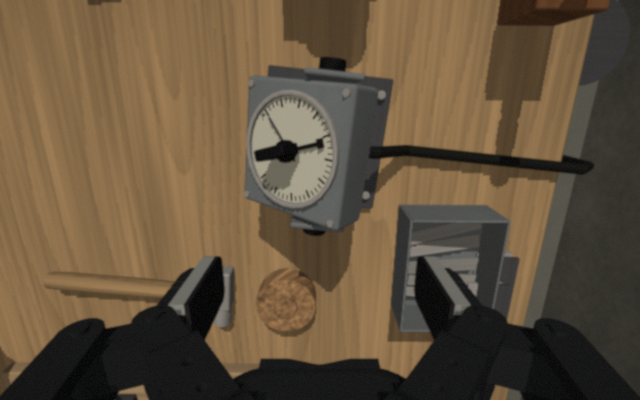

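The wrist view shows the dial at (290,150), with the live needle going to the upper left (lower-left on the dial). The black pointer goes right to (322,143) and the wing sits at (272,152). I'll fit the geometry next.

```bash
python3 - <<'E'
from h import *
f=dict(np.load('f_w1.npz'));W=cloud(f);g=f['color'].astype(float).mean(-1)
# white dial pixels
sub=np.zeros(g.shape,bool);sub[85:210,240:345]=1
hsv=cv2.cvtColor(f['color'],cv2.COLOR_RGB2HSV)
P=W[sub&(~np.isnan(W[...,0]))]
# plane RANSAC over dial pixels: bright
m=sub&(g>150)&~np.isnan(W[...,0]);Q=W[m]
best=None;rng=np.random.default_rng(0)
for i in range(400):
    a,b,c=Q[rng.choice(len(Q),3,False)];n=np.cross(b-a,c-a);n/=np.linalg.norm(n)+1e-9
    k=abs((Q-a)@n)<1.5
    if best is None or k.sum()>best.sum(): best=k
Qi=Q[best];c0=Qi.mean(0);n=np.linalg.svd(Qi-c0)[2][2];n*=np.sign(n[2])
print('n',n,'tilt',np.degrees(np.arccos(n[2])),'yaw of front',np.degrees(np.arctan2(n[1],-n[0])),len(Q),best.sum())
n0=n
# ellipse of dial in image
mm=(m).astype(np.uint8);mm=cv2.morphologyEx(mm,cv2.MORPH_CLOSE,np.ones((9,9)))
cs,_=cv2.findContours(mm,cv2.RETR_EXTERNAL,cv2.CHAIN_APPROX_NONE);cmx=max(cs,key=cv2.contourArea)
e=cv2.fitEllipse(cmx);print(e)
K=f['intrinsics'];R=f['R'];t=f['t'];o=-R.T@t
def ray(uv): return R.T@np.linalg.inv(K)@np.array([uv[0],uv[1],1.])
def onplane(uv,off=0):
    d=ray(uv);s=((c0+off*n-o)@n)/(d@n);return o+s*d
ce=onplane(e[0]);print('centre',ce)
E0=np.array([onplane(p[0]) for p in cmx[::5]]); print('radius pct',np.percentile(np.linalg.norm(E0-ce,axis=1),[5,50,95]))
up=np.array([0,0,1.])-n[2]*n;up/=np.linalg.norm(up);lf=np.cross(n,up)
for nm,uv,off in [('ptr tip',(322,143),3),('needle tip',(268,112),2),('dial-landmark',(288.9,150.4),0)]:
    v=onplane(uv,off)-ce;print(nm,v@up,v@lf,np.degrees(np.arctan2(v@lf,v@up)))
# knob points >12mm out
d=(P-ce);hgt=d@n;k=(hgt>15)&(hgt<40)&(np.hypot(d@up,d@lf)<25)
kk=np.c_[d@up,d@lf,hgt][k];print(len(kk),np.percentile(kk,[2,50,98],axis=0))
print(cv2.minAreaRect(kk[:,:2].astype(np.float32)))
vx,vy=cv2.fitLine(kk[:,:2].astype(np.float32),cv2.DIST_L2,0,.01,.01)[:2,0];print('wing ang',np.degrees(np.arctan2(vy,vx)))
crop=f['color'][80:215,235:350];cv2.imwrite('pics/w1c.png',cv2.cvtColor(cv2.resize(crop,None,fx=5,fy=4.4,interpolation=cv2.INTER_CUBIC)[:600],cv2.COLOR_RGB2BGR))
E
```

```text
n [-0.56998421  0.05777035  0.81962222] tilt 34.95300531290613 yaw of front 5.787410359363076 3133 3112
((292.855712890625, 149.88186645507812), (68.4312744140625, 93.58473205566406), 162.9252471923828)
centre [ 605.11776687 -189.9988207   106.70376889]
radius pct [13.25991199 42.02877556 53.24543929]
ptr tip 34.757126610920885 12.710346492737 20.086979445863083
needle tip -33.51047220643291 31.7832878419508 136.51526427797205
dial-landmark -4.843825415908112 -1.3873852107663662 -164.0170453329871
507 [[-19.44834725 -10.13725614  16.25265571]
 [  2.41451496   0.68359622  30.49104743]
 [ 13.02247178   9.2335292   31.83543212]]
((-4.020412445068359, -0.840606689453125), (35.79348373413086, 11.102981567382812), 20.23320198059082)
wing ang 21.138145
```

View pics/w1c.png

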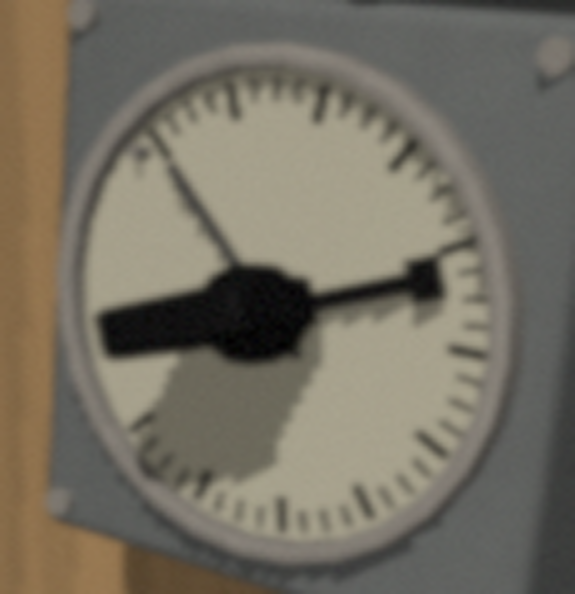

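```bash
cat >> h.py <<'E'
def yaw(o):
    R=Ro.from_quat(o['tcp_rot']).as_matrix(); return np.degrees(np.arctan2(R[1,0],R[0,0]))
def delta(pos,psi,p1,psi1):
    """tool-frame move: [tx,ty,tz] mm and spin deg from (pos,psi) to (p1,psi1), psi= yaw of tool x"""
    a=np.radians(psi); d=np.array(p1)-pos
    return np.array([d[0]*np.cos(a)+d[1]*np.sin(a),-d[2],-d[0]*np.sin(a)+d[1]*np.cos(a)]), (psi-psi1+180)%360-180
n=np.array([-.570,.0578,.8196]);n/=np.linalg.norm(n)
up=np.array([0,0,1.])-n[2]*n;up/=np.linalg.norm(up);lf=np.cross(n,up)
C=np.array([601.6,-191.,104.5])
def pushpose(th,op=40,r=14,out=16,gap=0):
    t=np.radians(th);w=np.cos(t)*up+np.sin(t)*lf;m=-np.sin(t)*up+np.cos(t)*lf
    p=C+r*w-5.5*m+out*n
    wh=w*[1,1,0];wh/=np.linalg.norm(wh);h=np.array([-wh[1],wh[0],0])
    ax=p+h*(op/2-gap)
    psi=np.degrees(np.arctan2(-h[1],-h[0]))
    cl=1e9
    for a in (-11,11):
        for b in (0,15):
            for s in (0,1):
                q=p+wh*a-h*(b+gap) if s==0 else p+wh*a+h*(op-gap+b)
                d=q-C; rr=np.hypot(d@up,d@lf); cl=min(cl,(d@n)-(4 if rr>50 else 0))
    return ax,psi,cl
E
python3 - <<'E'
from h import *
f=dict(np.load('f_w1.npz'));W=cloud(f)
o=env.get_obs();
for uv in [(217,265),(215,280),(212,295),(425,265),(430,280),(205,300)]: print(uv,np.round(depthpt(f,W,uv,1)-o['tcp_pos'],1))
P=W.reshape(-1,3)-o['tcp_pos'];k=(abs(P[:,0])<60)&(abs(P[:,1])<20)&(P[:,2]>-25)&(P[:,2]<60);P=P[k]
for s in (1,-1):
    Q=P[(P[:,0]*s>0)];print(s,len(Q),np.round(np.percentile(Q,[1,10,50,90,99],axis=0),1))
for th in [20,40,60,80,100,120,135]: print(th,[np.round(a,1) for a in pushpose(th)])
E
```

```text
(217, 265) [-43.3   5.5  54.1]
(215, 280) [-43.3   0.5  57.2]
(212, 295) [-43.2  -2.9  63.7]
(425, 265) [42.1  8.7 58.7]
(430, 280) [41.9  6.2 66.7]
(205, 300) [-43.4   0.1  70.6]
1 658 [[ 41.6 -12.6  47.9]
 [ 41.8  -9.2  50. ]
 [ 42.1   3.5  55.2]
 [ 48.1   8.9  59.2]
 [ 54.6   9.4  59.9]]
-1 666 [[-56.1 -13.3  47.9]
 [-49.7  -9.8  49.9]
 [-43.5   3.3  55.2]
 [-43.2   8.3  59.1]
 [-43.    8.7  59.9]]
20 [array([ 598.5, -172.7,  126.2]), np.float64(-71.8), np.float64(6.8)]
40 [array([ 591.8, -171.1,  125.8]), np.float64(-50.1), np.float64(5.4)]
60 [array([ 585.9, -171.4,  124.4]), np.float64(-31.1), np.float64(5.5)]
80 [array([ 580.8, -173.1,  122.1]), np.float64(-14.0), np.float64(6.6)]
100 [array([ 576.4, -176.5,  119.3]), np.float64(2.4), np.float64(6.6)]
120 [array([ 573.3, -181.8,  116.3]), np.float64(19.5), np.float64(5.5)]
135 [array([ 572.3, -186.9,  114.2]), np.float64(33.5), np.float64(5.4)]
```

```bash
python3 - <<'E'
from h import *
f=dict(np.load('f_w1.npz'));W=cloud(f);o=env.get_obs()
print('cam',-f['R'].T@f['t'],o['tcp_pos'],f['R'])
P=W.reshape(-1,3)-o['tcp_pos'];k=(abs(P[:,0])<60)&(abs(P[:,1])<40)&(P[:,2]>-30);P=P[k]
Q=P[P[:,0]>0]
h,e=np.histogram(Q[:,2],bins=np.arange(-30,130,5));print([(int(a),int(b)) for a,b in zip(e,h)])
for z0 in range(0,100,10):
    q=Q[(Q[:,2]>=z0)&(Q[:,2]<z0+10)]
    if len(q): print(z0,np.round(q.min(0),1),np.round(q.max(0),1))
st()
E
```

```text
cam [ 630.01662878 -138.721479    423.96389473] [ 630.99283383 -212.64767578  246.87462604] [[ 9.99980310e-01  6.27118084e-03  2.28103330e-04]
 [ 5.91757722e-03 -9.54446880e-01  2.98322201e-01]
 [ 2.08854498e-03 -2.98314977e-01 -9.54465197e-01]]
[(-30, 0), (-25, 0), (-20, 0), (-15, 0), (-10, 0), (-5, 0), (0, 0), (5, 0), (10, 0), (15, 0), (20, 0), (25, 0), (30, 0), (35, 0), (40, 0), (45, 65), (50, 245), (55, 348), (60, 397), (65, 451), (70, 491), (75, 506), (80, 449), (85, 348), (90, 596), (95, 1430), (100, 1759), (105, 898), (110, 2310), (115, 2916), (120, 1583)]
40 [ 41.6 -13.   46.8] [43.3  8.  50. ]
50 [ 41.4 -13.2  50. ] [55.8  9.5 60. ]
60 [ 41.4 -13.7  60. ] [56.2  9.5 70. ]
70 [ 41.3 -13.5  70. ] [56.   9.9 80. ]
80 [41.3 -5.4 80. ] [59.5 11.  90. ]
90 [ 36.3 -14.2  90. ] [ 60.   12.3 100. ]
t 4.3 tcp [ 631.  -212.6  246.9] R
 [[ 1.     0.001 -0.01 ]
 [ 0.01   0.     1.   ]
 [ 0.001 -1.     0.   ]] F [ 0.3 -0.  -0.1] w 85.24335653069829 q [ 0.172  0.399  0.126  1.427 -0.051  1.318  0.31 ]
```

```bash
python3 - <<'E'
from h import *
for c in ('scene','side'):
    f=grab(c,c+'1.png'); o=env.get_obs();W=cloud(f)
    P=W.reshape(-1,3)-o['tcp_pos'];P=P[(abs(P[:,0])<75)&(abs(P[:,1])<60)&(P[:,2]>-30)&(P[:,2]<130)]
    for z0 in range(-30,120,10):
        q=P[(P[:,2]>=z0)&(P[:,2]<z0+10)]
        if len(q)>3: print(c,z0,len(q),np.round(q.min(0),1),np.round(q.max(0),1))
    print(proj(f,o['tcp_pos']))
    u,v=proj(f,o['tcp_pos']).astype(int)
    cv2.imwrite('pics/z_%s.png'%c,cv2.resize(cv2.cvtColor(f['color'],cv2.COLOR_RGB2BGR)[max(0,v-60):v+60,u-60:u+60],None,fx=4,fy=4))
E
```

```text
scene 50 34 [-54.   -9.9  50.4] [56.2 12.9 59.9]
scene 60 55 [-55.7  -9.1  60. ] [57.5 15.1 70. ]
scene 70 57 [-54.7 -10.4  70. ] [57.  14.9 80. ]
scene 80 46 [-56.1  -9.1  80.2] [57.5 14.  89.8]
scene 90 83 [-74.  -10.3  90. ] [ 74.2  15.6 100. ]
scene 100 154 [-73.4 -12.8 100.1] [ 74.2  21.5 110. ]
scene 110 188 [-73.3 -16.5 110.1] [ 73.1  21.1 119.9]
[233.34705482 132.06186315]
side 40 6 [-47.9  -7.3  47.4] [44.9  6.9 49. ]
side 50 45 [-56.   -7.2  50. ] [57.5 14.6 59.9]
side 60 57 [-57.2  -6.7  60.2] [57.2 14.7 69.8]
side 70 60 [-57.1  -6.7  70. ] [57.2 15.3 80. ]
side 80 50 [-58.6  -8.6  80.3] [56.6 14.7 89.8]
side 90 95 [-73.8 -13.2  90.1] [73.2 16.8 99.9]
side 100 155 [-74.5 -13.5 100. ] [ 73.7  20.7 109.9]
side 110 191 [-72.7 -19.3 110. ] [ 72.1  21.4 120. ]
[340.74482791 113.76760264]
```

View pics/z_side.png

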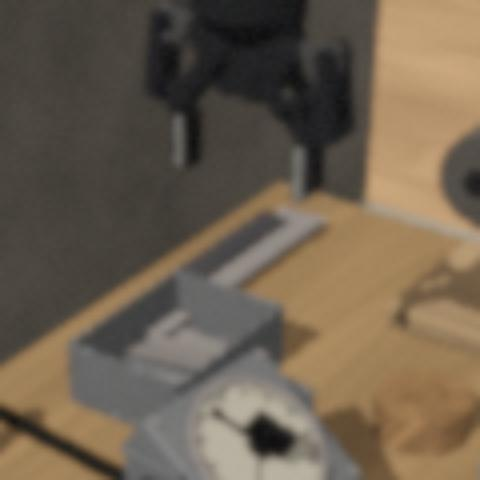

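All three cameras put the open fingertips about 48 mm above the reported TCP, where I expected about 13. I'll close the jaws in place and measure again.

move_arm:
  rows: [0, 0, 0, 0, 0, 0, 0, 0, 0, 0, 0, 0, 0, 0, 0, 0, 0, 0, 0, 0, 0, 0, 0, 0, 0, 0, 0, 0, 0, 0, 0, 0, 0, 0, 0, 0, 0, 0, 0, 0]

```text
clock: 5.2
tcp_pos: [631.9, -209.1, 247.0]
tcp_rot: [-0.707, -0.006, 0.005, 0.707]
contact_force: [0.1, 0.0, 0.6]
grip_width: 0.4
```

```bash
cat > tip.py <<'E'
from h import *
st()
for c in ('side','wrist'):
    f=grab(c,'tip_'+c+'.png'); o=env.get_obs();W=cloud(f)
    P=W.reshape(-1,3)-o['tcp_pos'];P=P[(abs(P[:,0])<75)&(abs(P[:,1])<30)&(P[:,2]>-30)&(P[:,2]<130)]
    for z0 in range(-30,100,8):
        q=P[(P[:,2]>=z0)&(P[:,2]<z0+8)]
        if len(q)>3: print(c,z0,len(q),np.round(q.min(0),1),np.round(q.max(0),1))
E
python3 tip.py
```

```text
t 5.2 tcp [ 631.9 -209.1  247. ] R
 [[ 1.     0.001 -0.015]
 [ 0.015  0.001  1.   ]
 [ 0.001 -1.     0.001]] F [0.1 0.  0.6] w 0.37377686215859873 q [ 0.168  0.399  0.124  1.427 -0.051  1.318  0.31 ]
side 34 15 [-10.5  -2.   36.1] [11.6 12.9 41.9]
side 42 30 [-12.6  -5.4  42. ] [12.7 14.7 49.8]
side 50 30 [-13.7  -4.3  50.1] [12.8 14.5 57.9]
side 58 32 [-14.   -4.6  58.2] [12.4 13.9 65.5]
side 66 27 [-15.8  -5.1  66.3] [11.9 16.9 74. ]
side 74 40 [-28.6   4.7  74.1] [29.7 15.9 81.9]
side 82 85 [-35.  -11.1  82.1] [35.5 16.8 89.9]
side 90 74 [-42.   -9.4  90.1] [42.9 16.6 97.9]
side 98 95 [-48.4 -12.3  98.1] [ 50.2  20.5 105.8]
wrist 34 116 [-11.6   5.6  37.4] [11.3 11.2 42. ]
wrist 42 488 [-13.9   5.7  42. ] [13.1 11.4 50. ]
wrist 50 583 [-14.1   5.5  50. ] [13.1 11.6 58. ]
wrist 58 670 [-14.    5.6  58. ] [13.2 11.5 66. ]
wrist 66 848 [-16.2 -12.   66. ] [13.2 11.8 73.9]
wrist 74 1492 [-31.5 -11.9  74.1] [30. 14. 82.]
wrist 82 4047 [-37.7 -12.9  82. ] [37.2 14.3 90. ]
wrist 90 6162 [-44.5 -10.2  90. ] [43.2 15.7 98. ]
wrist 98 6113 [-51.8 -10.1  98. ] [ 50.2  17.9 106. ]
```

View pics/tip_wrist.png

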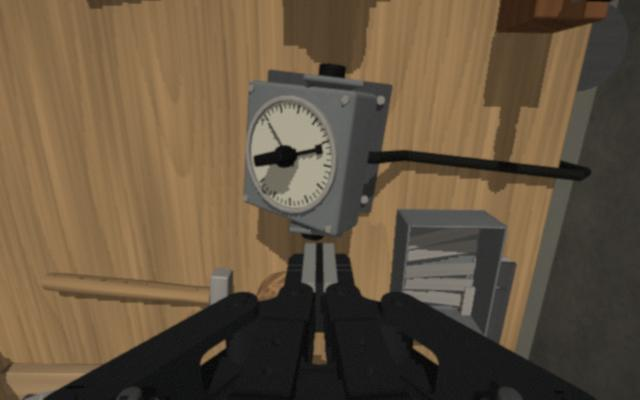

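```bash
cat > k.py <<'E'
from h import *
# usage: k.py theta gap lift [off]
th,gap,lift=map(float,sys.argv[1:4]);off=float(sys.argv[4]) if len(sys.argv)>4 else 41
o=env.get_obs();p=np.array(o['tcp_pos']);ps=yaw(o)
ax,psi,cl=pushpose(th,op=max(o['grip_width'],30),gap=gap);ax=ax+[0,0,lift-off]
d,s=delta(p,ps,ax,psi);print('now',np.round(p,1),'yaw',round(ps,2),'target',np.round(ax,1),round(psi,1),'move mm',np.round(d,1),'spin',round(s,1),'F',np.round(o['contact_force'],1),'w',round(o['grip_width'],1),'cl',round(cl,1))
E
sed -i 's/max(o\[.grip_width.\],30)/40/' k.py; python3 k.py 20 9 60
```

```text
now [ 631.9 -209.1  247. ] yaw 0.88 target [ 601.3 -181.2  145.2] -71.8 move mm [-30.2 101.8  28.4] spin 72.7 F [ 0.2 -0.5  0.7] w -0.2 cl 4.7
```

move_arm:
  rows: [0.47, 0, 0, 0, 8, 0.47, 0, 0, 0, 8, 0.47, 0, 0, 0, 8, 0.47, 0, 0, 0, 8, 0.47, 0, 0, 0, 8, 0.47, 0, 0, 0, 8, 0.47, 0, 0, 0, 8, 0.47, 0, 0, 0, 8, 0.47, 0, 0, 0, 8, 0.47, 0, 0, 0, 0, 0.47, 0, 0, 0, 0]

```text
clock: 6.4
tcp_pos: [631.9, -209.4, 247.1]
tcp_rot: [-0.564, 0.425, -0.425, 0.566]
contact_force: [0.6, 0.1, 0.7]
grip_width: 40.2
```

```bash
python3 k.py 20 9 60
```

```text
now [ 631.9 -209.4  247.1] yaw -73.92 target [ 601.3 -181.2  145.2] -71.8 move mm [-35.5 101.9 -21.6] spin -2.1 F [0.6 0.1 0.7] w 40.2 cl 4.7
```

move_arm:
  rows: [0.47, -0.012, 0, -0.007, -2, 0.47, -0.012, 0.02, -0.007, 0, 0.47, -0.012, 0.04, -0.007, 0, 0.47, 0, 0.03, 0, 0, 0.47, 0, 0.012, 0, 0, 0.47, 0, 0, 0, 0]

```text
clock: 7.0
tcp_pos: [602.2, -181.1, 144.4]
tcp_rot: [-0.574, 0.409, -0.413, 0.577]
contact_force: [-0.0, 0.5, 0.1]
grip_width: 40.2
```

```bash
python3 k.py 20 9 0; python3 tip.py | grep -v side; cp pics/tip_side.png pics/s2.png; cp pics/tip_wrist.png pics/w2.png; python3 - <<'E'
import cv2
a=cv2.imread('pics/s2.png')[90:230,270:410];cv2.imwrite('pics/s2c.png',cv2.resize(a,None,fx=4,fy=4,interpolation=cv2.INTER_CUBIC))
E
```

```text
now [ 602.2 -181.1  144.4] yaw -71.02 target [ 601.3 -181.2   85.2] -71.8 move mm [-0.2 59.1 -0.9] spin 0.8 F [-0.   0.5  0.1] w 40.2 cl 4.7
t 7.0 tcp [ 602.2 -181.1  144.4] R
 [[ 0.325  0.007  0.946]
 [-0.946  0.     0.325]
 [ 0.002 -1.     0.007]] F [-0.   0.5  0.1] w 40.16045814454932 q [-0.026  0.415  0.333  1.662 -0.153  1.083 -0.887]
wrist -30 2500 [-33.6 -30.  -30. ] [ 71.   29.9 -22. ]
wrist -22 3038 [-27.2 -30.  -22. ] [ 64.8  30.  -14. ]
wrist -14 3686 [-15.4 -29.9 -14. ] [59.7 30.  -6.4]
wrist 34 253 [-18.3 -27.1  34.1] [17.5 29.2 42. ]
wrist 42 604 [-19.  -29.4  42. ] [17.8 30.  50. ]
wrist 50 711 [-18.8 -29.1  50. ] [17.6 30.  58. ]
wrist 58 834 [-18.7 -29.3  58. ] [17.7 30.  66. ]
wrist 66 1333 [-19.1 -29.2  66. ] [18.9 29.6 74. ]
wrist 74 668 [-14.4 -29.9  74. ] [21.3 30.  82. ]
wrist 82 1031 [  0.2 -30.   82. ] [20.8 30.  90. ]
wrist 90 500 [  0.  -25.2  90. ] [19.8 30.  98. ]
wrist 98 1323 [  1.9 -21.4  98. ] [ 23.6  30.  106. ]
```

View pics/w2.png

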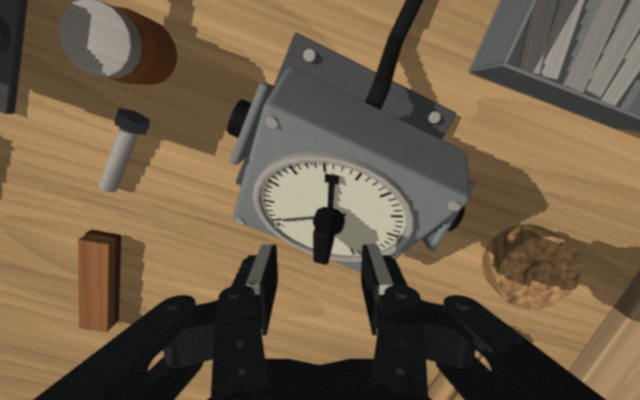

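View pics/s2c.png

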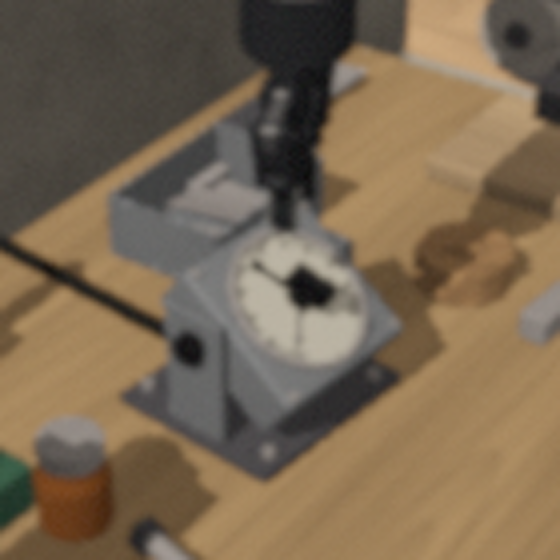

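Seen from the wrist, the knob wing (325,235) lies between the jaws and lines up with the pads. I'll descend in steps.

move_arm:
  rows: [0.47, 0, 0.02, 0, 0, 0.47, 0, 0.015, 0, 0, 0.47, 0, 0.01, 0, 0, 0.47, 0, 0.008, 0, 0, 0.47, 0, 0, 0, 0]

```text
clock: 7.6
tcp_pos: [610.8, -184.7, 98.3]
tcp_rot: [-0.572, 0.403, -0.418, 0.579]
contact_force: [0.5, -0.8, 0.5]
grip_width: 39.9
```

```bash
python3 k.py 20 9 0 38; python3 - <<'E'
from h import *
f=grab('wrist','w3.png');f=grab('side','s3.png');cv2.imwrite('pics/s3c.png',cv2.resize(cv2.cvtColor(f['color'],cv2.COLOR_RGB2BGR)[90:230,270:410],None,fx=4,fy=4,interpolation=cv2.INTER_CUBIC))
E
```

```text
now [ 610.8 -184.7   98.3] yaw -71.04 target [ 601.3 -181.2   88.2] -71.8 move mm [-6.4 10.  -7.8] spin 0.8 F [ 0.5 -0.8  0.5] w 39.9 cl 4.7
```

View pics/w3.png

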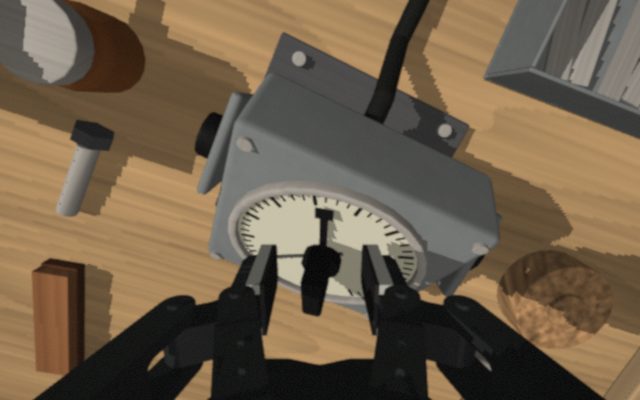

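View pics/s3c.png

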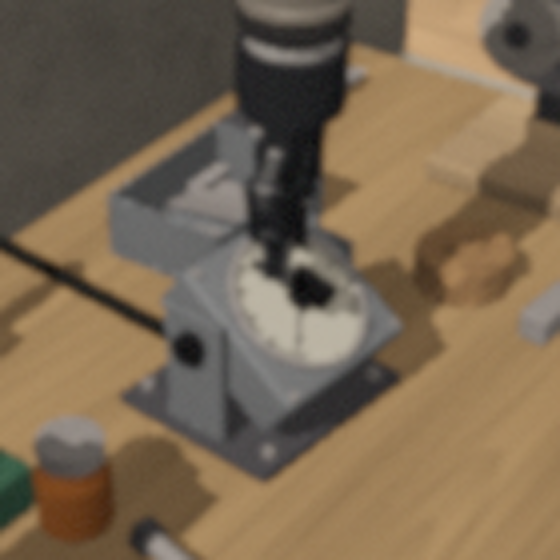

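move_arm:
  rows: [0.47, -0.003, 0, -0.004, 0, 0.47, -0.003, 0.003, -0.004, 0, 0.47, 0, 0.003, 0, 0, 0.47, 0, 0.003, 0, 0]

```text
clock: 8.1
tcp_pos: [602.7, -182.1, 91.8]
tcp_rot: [-0.571, 0.401, -0.42, 0.58]
contact_force: [-0.4, -0.0, -0.4]
grip_width: 40.4
```

```bash
python3 k.py 20 9 0 38; python3 k.py 30 0 0 38;
```

```text
now [ 602.7 -182.1   91.8] yaw -71.05 target [ 601.3 -181.2   88.2] -71.8 move mm [-1.3  3.6 -1.1] spin 0.8 F [-0.4 -0.  -0.4] w 40.4 cl 4.7
now [ 602.7 -182.1   91.8] yaw -71.05 target [ 595.  -171.7   88.1] -60.6 move mm [-12.4   3.7  -3.9] spin -10.4 F [-0.4 -0.  -0.4] w 40.4 cl 5.9
```

move_arm:
  rows: [0.47, -0.004, 0.002, -0.001, -3, 0.47, -0.004, 0.001, -0.001, -3, 0.47, -0.004, 0, -0.001, -4, 0.47, 0, 0, 0, 0]

```text
clock: 8.5
tcp_pos: [596.1, -173.7, 87.9]
tcp_rot: [-0.607, 0.346, -0.369, 0.613]
contact_force: [-0.6, 0.2, 0.5]
grip_width: 40.3
```

```bash
python3 k.py 30 0 0 38; python3 k.py 45 0 0 38;
```

```text
now [ 596.1 -173.7   87.9] yaw -60.73 target [ 595.  -171.7   88.1] -60.6 move mm [-2.3 -0.3  0. ] spin -0.1 F [-0.6  0.2  0.5] w 40.3 cl 5.9
now [ 596.1 -173.7   87.9] yaw -60.73 target [ 590.2 -171.1   87.5] -45.1 move mm [-5.2  0.4 -3.9] spin -15.6 F [-0.6  0.2  0.5] w 40.3 cl 5.4
```

move_arm:
  rows: [0.47, -0.003, 0, -0.001, -5, 0.47, -0.002, 0, -0.001, -5, 0.47, -0.001, 0, -0.001, -5, 0.47, 0, 0, 0, 0]

```text
clock: 8.9
tcp_pos: [592.6, -175.2, 88.4]
tcp_rot: [-0.651, 0.26, -0.288, 0.652]
contact_force: [0.2, -0.0, -0.0]
grip_width: 40.2
```

```bash
python3 k.py 45 0 0 38; python3 k.py 60 0 0 38;python3 - <<'E'
from h import *
f=grab('wrist','w4.png')
E
```

```text
now [ 592.6 -175.2   88.4] yaw -45.69 target [ 590.2 -171.1   87.5] -45.1 move mm [-4.6  0.9  1.2] spin -0.6 F [ 0.2 -0.  -0. ] w 40.2 cl 5.4
now [ 592.6 -175.2   88.4] yaw -45.69 target [ 585.9 -171.4   86.4] -31.1 move mm [-7.4  2.1 -2.1] spin -14.6 F [ 0.2 -0.  -0. ] w 40.2 cl 5.5
```

View pics/w4.png

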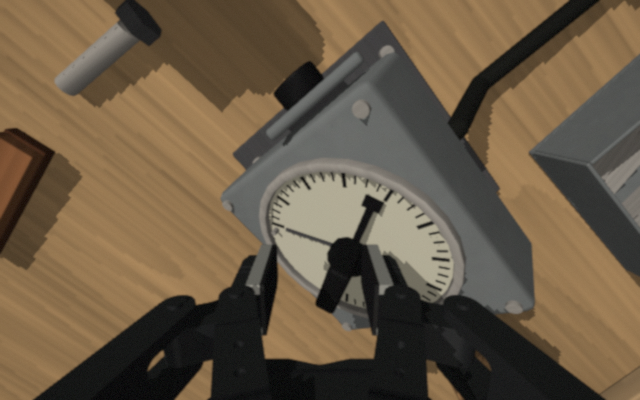

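move_arm:
  rows: [0.47, -0.004, 0.001, 0, -4, 0.47, -0.004, 0.001, 0, -5, 0.47, -0.003, 0, 0, -5, 0.47, -0.001, 0, 0, 0]

```text
clock: 9.35
tcp_pos: [587.9, -171.1, 87.6]
tcp_rot: [0.682, -0.177, 0.212, -0.677]
contact_force: [1.2, -1.0, -0.0]
grip_width: 40.2
```

```bash
python3 k.py 60 0 0 38; python3 k.py 75 0 0 38;python3 - <<'E'
from h import *
f=grab('wrist','w5.png')
E
```

```text
now [ 587.9 -171.1   87.6] yaw -31.96 target [ 585.9 -171.4   86.4] -31.1 move mm [-1.6  1.2 -1.3] spin -0.8 F [ 1.2 -1.  -0. ] w 40.2 cl 5.5
now [ 587.9 -171.1   87.6] yaw -31.96 target [ 582.  -172.5   84.7] -18.2 move mm [-4.3  2.9 -4.3] spin -13.8 F [ 1.2 -1.  -0. ] w 40.2 cl 6.3
```

View pics/w5.png

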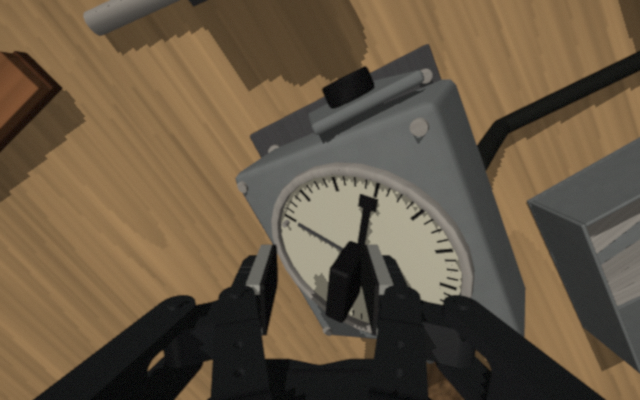

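move_arm:
  rows: [0.47, -0.003, 0.001, -0.002, -5, 0.47, -0.003, 0.001, -0.002, -5, 0.47, -0.003, 0.001, -0.001, -5, 0.47, -0.002, 0, 0, 0]

```text
clock: 9.8
tcp_pos: [582.7, -171.5, 86.3]
tcp_rot: [0.704, -0.083, 0.127, -0.694]
contact_force: [4.1, -1.0, 0.0]
grip_width: 40.2
```

```bash
python3 k.py 75 0 0 38; python3 k.py 90 0 0 38;python3 - <<'E'
from h import *
o=st()
f=grab('wrist','w6.png')
E
```

```text
now [ 582.7 -171.5   86.3] yaw -17.13 target [ 582.  -172.5   84.7] -18.2 move mm [-0.4  1.5 -1.2] spin 1.0 F [ 4.1 -1.   0. ] w 40.2 cl 6.3
now [ 582.7 -171.5   86.3] yaw -17.13 target [ 578.5 -174.6   82.8] -5.8 move mm [-3.1  3.5 -4.2] spin -11.3 F [ 4.1 -1.   0. ] w 40.2 cl 7.4
t 9.8 tcp [ 582.7 -171.5   86.3] R
 [[ 0.954  0.06   0.295]
 [-0.294 -0.023  0.956]
 [ 0.064 -0.998 -0.004]] F [ 4.1 -1.   0. ] w 40.162344614780004 q [ 0.115  0.389  0.119  1.818 -0.047  0.874 -0.046]
```

View pics/w6.png

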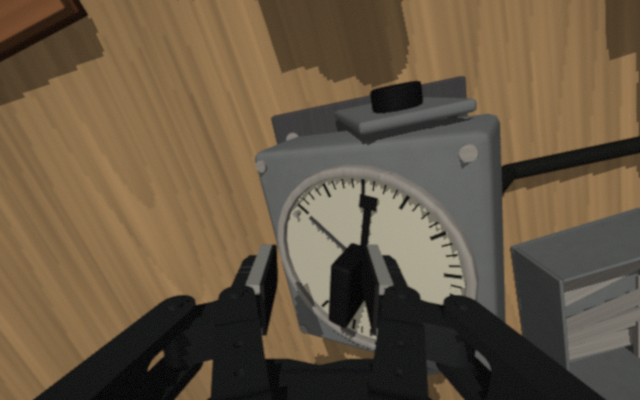

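move_arm:
  rows: [0.47, -0.003, 0.001, -0.002, -5, 0.47, -0.003, 0.001, -0.002, -5, 0.47, -0.003, 0.001, -0.002, -4, 0.47, -0.002, 0, 0, 0]

```text
clock: 10.25
tcp_pos: [577.6, -173.4, 85.1]
tcp_rot: [0.713, 0.005, 0.046, -0.699]
contact_force: [4.4, -1.4, 0.5]
grip_width: 40.0
```

```bash
python3 k.py 90 0 0 38; python3 k.py 105 0 0 38;python3 - <<'E'
from h import *
o=st()
f=grab('wrist','w7.png')
E
```

```text
now [ 577.6 -173.4   85.1] yaw -3.27 target [ 578.5 -174.6   82.8] -5.8 move mm [ 0.9  2.4 -1.1] spin 2.5 F [ 4.4 -1.4  0.5] w 40.0 cl 7.4
now [ 577.6 -173.4   85.1] yaw -3.27 target [ 575.5 -177.6   80.6] 6.6 move mm [-1.9  4.6 -4.3] spin -9.9 F [ 4.4 -1.4  0.5] w 40.0 cl 6.3
t 10.25 tcp [ 577.6 -173.4   85.1] R
 [[ 0.996  0.072  0.058]
 [-0.057 -0.022  0.998]
 [ 0.073 -0.997 -0.018]] F [ 4.4 -1.4  0.5] w 40.02615976160893 q [ 0.163  0.375  0.068  1.839 -0.026  0.853  0.183]
```

View pics/w7.png

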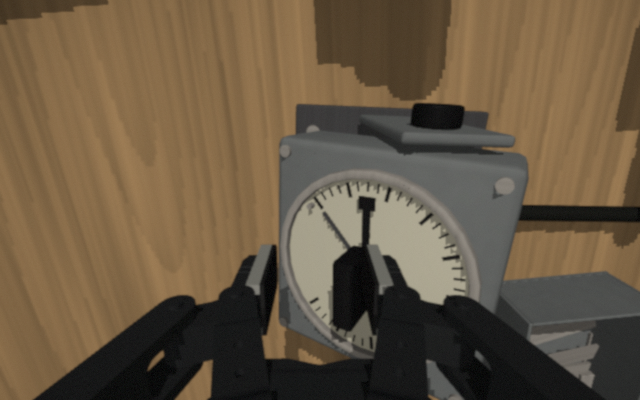

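move_arm:
  rows: [0.47, -0.003, 0.002, -0.002, -4, 0.47, -0.003, 0.001, -0.002, -4, 0.47, -0.003, 0.001, -0.002, -4, 0.47, -0.002, 0, 0, 0]

```text
clock: 10.7
tcp_pos: [574.2, -176.1, 84.2]
tcp_rot: [0.714, 0.083, -0.024, -0.695]
contact_force: [4.5, 0.8, 0.7]
grip_width: 40.1
```

```bash
python3 k.py 105 0 0 38; python3 k.py 120 0 0 38;python3 - <<'E'
from h import *
o=st()
f=grab('wrist','w8.png')
E
```

```text
now [ 574.2 -176.1   84.2] yaw 8.68 target [ 575.5 -177.6   80.6] 6.6 move mm [ 1.1  3.6 -1.7] spin 2.1 F [4.5 0.8 0.7] w 40.1 cl 6.3
now [ 574.2 -176.1   84.2] yaw 8.68 target [ 573.3 -181.8   78.3] 19.5 move mm [-1.7  5.9 -5.5] spin -10.8 F [4.5 0.8 0.7] w 40.1 cl 5.5
t 10.7 tcp [ 574.2 -176.1   84.2] R
 [[ 0.985  0.085 -0.148]
 [ 0.15  -0.02   0.988]
 [ 0.081 -0.996 -0.033]] F [4.5 0.8 0.7] w 40.090711610365034 q [ 0.207  0.365  0.023  1.856 -0.011  0.833  0.386]
```

View pics/w8.png

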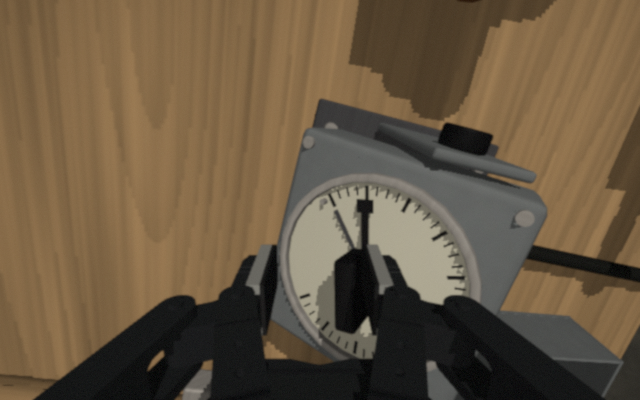

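move_arm:
  rows: [0.47, -0.003, 0.002, -0.002, -4, 0.47, -0.003, 0.002, -0.002, -4, 0.47, -0.003, 0.001, -0.002, -4, 0.47, -0.002, 0, 0, 0]

```text
clock: 11.15
tcp_pos: [571.2, -179.6, 82.6]
tcp_rot: [0.706, 0.159, -0.095, -0.683]
contact_force: [5.6, 1.6, 0.4]
grip_width: 40.2
```

```bash
python3 k.py 120 0 0 38; python3 k.py 135 0 0 38;python3 - <<'E'
from h import *
o=st()
f=grab('wrist','w9.png')
E
```

```text
now [ 571.2 -179.6   82.6] yaw 20.77 target [ 573.3 -181.8   78.3] 19.5 move mm [ 1.2  4.3 -2.8] spin 1.2 F [5.6 1.6 0.4] w 40.2 cl 5.5
now [ 571.2 -179.6   82.6] yaw 20.77 target [ 572.3 -186.9   76.2] 33.5 move mm [-1.6  6.4 -7.3] spin -12.8 F [5.6 1.6 0.4] w 40.2 cl 5.4
t 11.15 tcp [ 571.2 -179.6   82.6] R
 [[ 0.932  0.095 -0.35 ]
 [ 0.353 -0.016  0.935]
 [ 0.083 -0.995 -0.048]] F [5.6 1.6 0.4] w 40.24545783907998 q [ 0.255  0.359 -0.022  1.868  0.002  0.818  0.595]
```

View pics/w9.png

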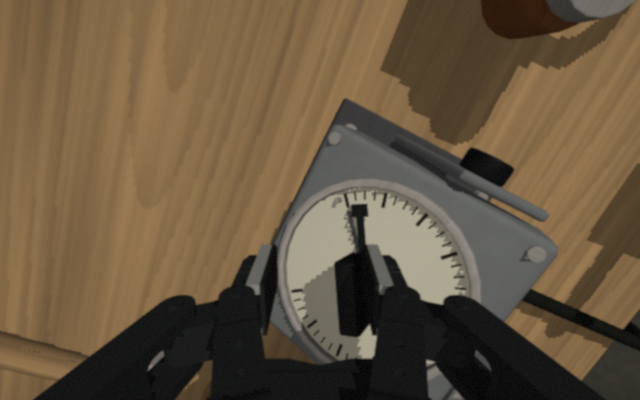

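move_arm:
  rows: [0.47, -0.003, 0.003, -0.003, -4, 0.47, -0.003, 0.002, -0.003, -4, 0.47, -0.003, 0.001, -0.002, -4, 0.47, -0.002, 0, 0, 0]

```text
clock: 11.6
tcp_pos: [571.0, -183.6, 80.3]
tcp_rot: [0.691, 0.233, -0.164, -0.665]
contact_force: [5.2, 1.5, -0.5]
grip_width: 40.3
```

```bash
python3 k.py 135 0 0 38;python3 - <<'E'
from h import *
o=st()
f=grab('wrist','w10.png')
E
```

```text
now [ 571.  -183.6   80.3] yaw 32.8 target [ 572.3 -186.9   76.2] 33.5 move mm [-0.7  4.1 -3.4] spin -0.8 F [ 5.2  1.5 -0.5] w 40.3 cl 5.4
t 11.6 tcp [ 571.  -183.6   80.3] R
 [[ 0.838  0.104 -0.536]
 [ 0.54  -0.008  0.842]
 [ 0.083 -0.995 -0.063]] F [ 5.2  1.5 -0.5] w 40.30269300154084 q [ 0.307  0.361 -0.069  1.871  0.01   0.807  0.807]
```

View pics/w10.png

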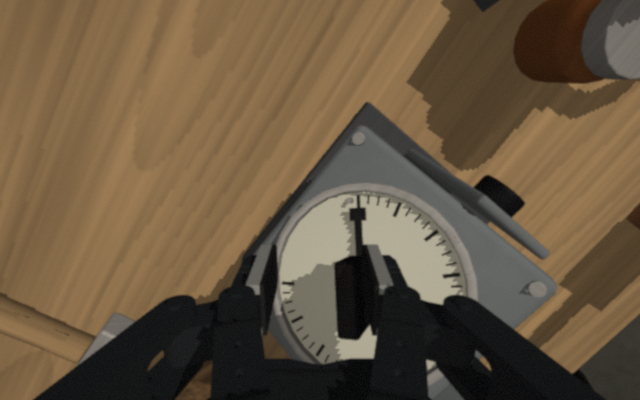

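move_arm:
  rows: [0.47, -0.003, 0.001, -0.001, -3, 0.47, -0.003, 0.001, -0.001, -2, 0.47, -0.003, 0, 0, 0]

```text
clock: 11.95
tcp_pos: [571.4, -185.1, 80.3]
tcp_rot: [0.683, 0.264, -0.188, -0.655]
contact_force: [6.7, 3.7, 0.8]
grip_width: 40.1
```

move_arm:
  rows: [0.47, -0.003, 0, 0, 0]

```text
clock: 12.05
tcp_pos: [571.1, -184.7, 80.6]
tcp_rot: [0.683, 0.265, -0.186, -0.655]
contact_force: [7.7, 3.0, -1.0]
grip_width: 40.7
```

```bash
python3 - <<'E'
from h import *
o=st()
f=grab('wrist','w11.png')
cv2.imwrite('pics/w11c.png',cv2.resize(cv2.cvtColor(f['color'],cv2.COLOR_RGB2BGR)[150:350,240:480],None,fx=3,fy=3,interpolation=cv2.INTER_CUBIC))
E
```

```text
t 12.05 tcp [ 571.1 -184.7   80.6] R
 [[ 0.791  0.118 -0.601]
 [ 0.605 -0.002  0.796]
 [ 0.093 -0.993 -0.073]] F [ 7.7  3.  -1. ] w 40.746491291119696 q [ 0.333  0.356 -0.09   1.88   0.005  0.792  0.897]
```

View pics/w11c.png

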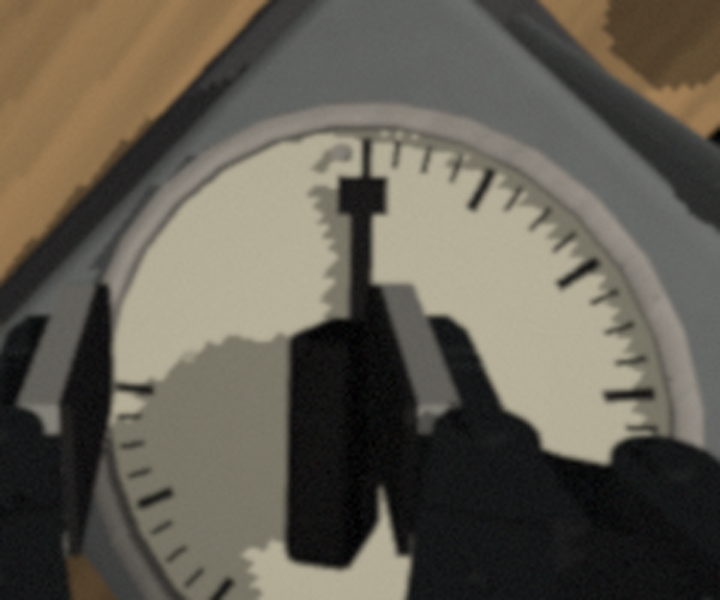

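move_arm:
  rows: [0.47, -0.006, 0, 0, 0, 0.47, -0.006, 0, 0, 0, 0.47, -0.006, 0, 0, -2]

```text
clock: 12.4
tcp_pos: [570.0, -184.3, 82.2]
tcp_rot: [0.678, 0.284, -0.188, -0.651]
contact_force: [10.5, 3.7, 0.0]
grip_width: 40.2
```

```bash
python3 - <<'E'
from h import *
o=st()
f=grab('wrist','w12.png')
cv2.imwrite('pics/w12c.png',cv2.resize(cv2.cvtColor(f['color'],cv2.COLOR_RGB2BGR)[150:350,240:480],None,fx=3,fy=3,interpolation=cv2.INTER_CUBIC))
E
```

```text
t 12.4 tcp [ 570.  -184.3   82.2] R
 [[ 0.768  0.14  -0.625]
 [ 0.63   0.009  0.777]
 [ 0.114 -0.99  -0.082]] F [10.5  3.7  0. ] w 40.21848079449142 q [ 0.356  0.343 -0.104  1.898 -0.013  0.769  0.951]
```

View pics/w12c.png

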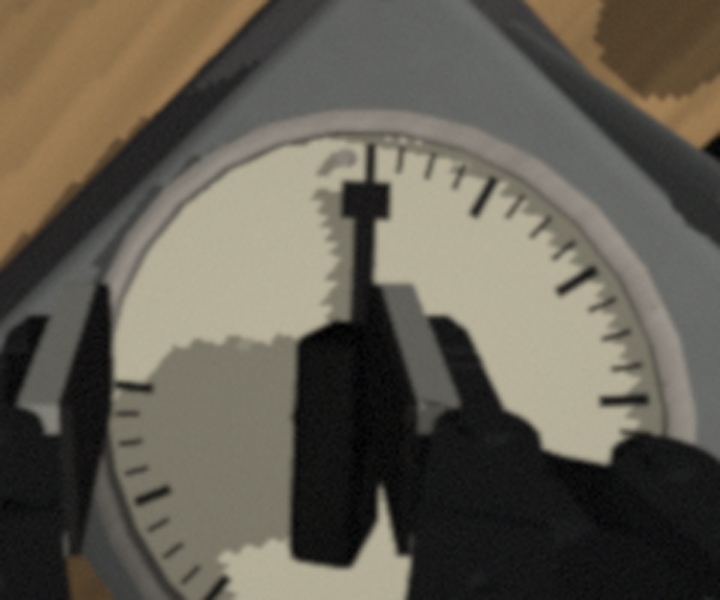

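move_arm:
  rows: [0.47, 0.004, 0, 0, 0, 0.47, 0.003, -0.004, 0, 0, 0.47, 0, -0.02, 0, 0, 0.47, 0, -0.03, 0, 0, 0.47, 0, -0.03, 0, 0, 0.47, 0, -0.03, 0, 0, 0.47, 0, 0, 0, 0]

```text
clock: 13.15
tcp_pos: [544.9, -178.9, 192.0]
tcp_rot: [0.674, 0.267, -0.194, -0.66]
contact_force: [0.8, -0.2, -0.8]
grip_width: 40.3
```

```bash
python3 - <<'E'
from h import *
o=st()
f=grab('wrist','w13.png')
E
```

```text
t 13.15 tcp [ 544.9 -178.9  192. ] R
 [[ 0.782  0.104 -0.615]
 [ 0.617  0.015  0.787]
 [ 0.091 -0.994 -0.052]] F [ 0.8 -0.2 -0.8] w 40.33250502497831 q [ 0.356  0.206 -0.099  1.808 -0.025  1.032  0.937]
```

View pics/w13.png

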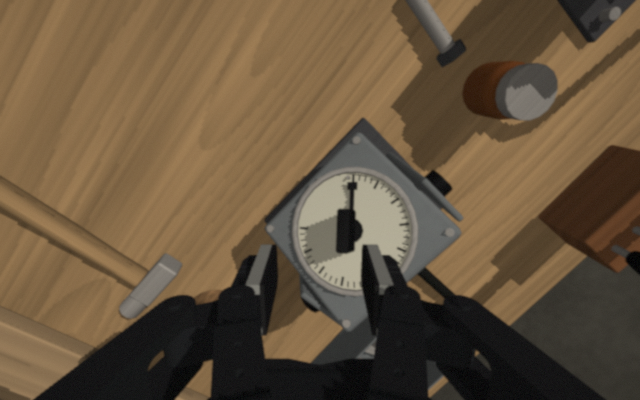

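The pointer at (352,185) stays on the zero tick after release, and the contact force had doubled with no further movement, so it is on the stop. Now over to the mould.

move_arm:
  rows: [0.8, 0.021, 0, 0.042, 0, 0.8, 0.021, 0, 0.042, 0, 0.8, 0.021, 0, 0.042, 0, 0.8, 0.021, 0, 0.042, 0, 0.8, 0.021, 0, 0.042, 0, 0.8, 0.021, 0, 0.042, 0, 0.8, 0.021, 0, 0.042, 0, 1, 0, 0, 0, 0, 1, 0, 0, 0, -8, 1, 0, 0, 0, -8, 1, 0, 0, 0, -8, 1, 0, 0, 0, -8, 1, 0, 0, 0, -8, 1, 0, 0, 0, 0]

```text
clock: 14.6
tcp_pos: [450.6, 141.6, 163.1]
tcp_rot: [0.558, 0.456, -0.438, -0.539]
contact_force: [-0.7, -0.2, -0.3]
grip_width: 85.3
```

```bash
python3 - <<'E'
from h import *
o=st();print(yaw(o))
f=grab('wrist','w14.png');np.savez('f_w14.npz',**{k:np.array(v) for k,v in f.items()})
W=cloud(f).reshape(-1,3)
P=W[(W[:,0]>400)&(W[:,0]<570)&(W[:,1]>130)&(W[:,1]<270)&(W[:,2]>38)&(W[:,2]<56)]
print(len(P),np.percentile(P[:,2],[5,50,95]),cv2.minAreaRect(P[:,:2].astype(np.float32)))
P=P[P[:,2]>46.5];print(len(P),cv2.minAreaRect(P[:,:2].astype(np.float32)))
E
```

```text
t 14.6 tcp [450.6 141.6 163.1] R
 [[ 0.202  0.037 -0.979]
 [ 0.979 -0.005  0.202]
 [ 0.003 -0.999 -0.037]] F [-0.7 -0.2 -0.3] w 85.28119957258511 q [-0.02   0.102 -0.415  2.002  0.072  1.016  0.898]
78.34964085088623
5921 [41.74840721 48.33197284 50.0415242 ] ((487.14715576171875, 195.61929321289062), (52.51788330078125, 110.2331314086914), 81.17457580566406)
4161 ((487.1055603027344, 195.49720764160156), (40.130252838134766, 98.12528991699219), 81.17217254638672)
```

View pics/w14.png

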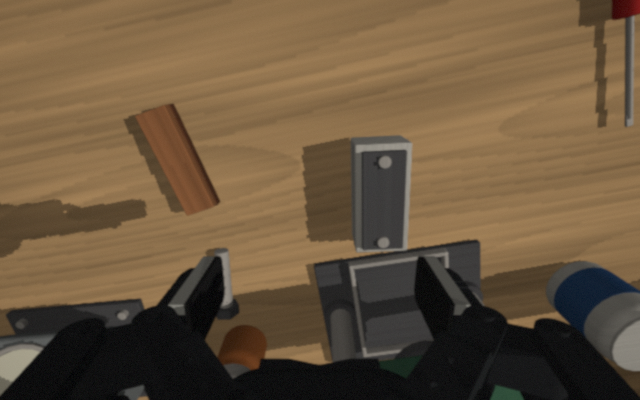

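The wrist view shows the mould at (382,195) and the tray front lip at about (400,260), with the tray visible behind. I'll fit the press pose from this view.

```bash
python3 - <<'E'
from h import *
f=dict(np.load('f_w14.npz'));W=cloud(f).reshape(-1,3);W=W[~np.isnan(W[:,0])]
B=W[(W[:,0]>540)&(W[:,0]<700)&(W[:,1]>90)&(W[:,1]<320)]
bed=B[(B[:,2]>6)&(B[:,2]<12)]; print('bed',len(bed),np.percentile(bed,[1,50,99],axis=0).round(1))
# front edge: for y bins, min x
ys=np.arange(110,300,6);pts=[]
for y in ys:
    q=B[(abs(B[:,1]-y)<3)&(B[:,2]>6)&(B[:,2]<24)]
    if len(q)>5: pts.append((np.percentile(q[:,0],3),y))
pts=np.array(pts);print(pts.round(1).tolist())
rim=B[(B[:,2]>16.5)&(B[:,2]<22)];print('rim',len(rim))
fr=rim[(rim[:,0]<600)];
for y in range(140,275,8):
    q=rim[abs(rim[:,1]-y)<4]; q=q[q[:,0]<600]
    if len(q)>3: print(y,q[:,0].min().round(1),np.median(q[:,0]).round(1),q[:,0].max().round(1),np.median(q[:,2]).round(1))
# side rims
for x in range(580,680,10):
    q=rim[abs(rim[:,0]-x)<5]
    if len(q): print(x,sorted(np.round(q[:,1]).astype(int).tolist())[::max(1,len(q)//12)])
# left/right bed edges
for x in range(580,680,15):
    q=bed[abs(bed[:,0]-x)<5]
    if len(q): print('bededge',x,q[:,1].min().round(1),q[:,1].max().round(1))
E
```

```text
bed 8095 [[566.7 109.8   6.7]
 [613.2 186.5   8.6]
 [695.2 296.7  11.2]]
[[570.7, 110.0], [566.6, 116.0], [566.4, 122.0], [566.3, 128.0], [566.5, 134.0], [567.3, 140.0], [568.1, 146.0], [566.6, 152.0], [566.7, 158.0], [566.9, 164.0], [567.1, 170.0], [567.3, 176.0], [567.5, 182.0], [567.7, 188.0], [568.0, 194.0], [568.0, 200.0], [568.3, 206.0], [568.7, 212.0], [568.6, 218.0], [569.0, 224.0], [569.0, 230.0], [569.1, 236.0], [569.0, 242.0], [569.4, 248.0], [569.8, 254.0], [570.1, 260.0], [570.8, 266.0], [571.2, 272.0], [571.5, 278.0], [572.3, 284.0], [572.2, 290.0], [572.6, 296.0]]
rim 1402
148 567.1 586.5 598.5 18.4
156 566.3 576.9 599.7 18.3
164 565.9 567.8 571.2 18.5
172 566.5 568.6 571.7 18.4
180 566.9 569.0 571.7 18.6
188 567.4 569.3 572.4 18.2
196 567.5 569.5 572.8 18.4
204 567.6 569.7 572.8 18.4
212 567.8 570.4 573.1 18.3
220 568.2 570.5 573.7 18.3
228 568.8 569.8 573.3 18.1
236 568.5 569.7 570.8 17.3
244 569.3 570.5 574.5 18.2
252 569.4 572.5 589.2 18.5
260 569.9 578.3 589.5 18.6
580 [151, 151, 152, 153, 154, 154, 155, 255, 256, 257, 257, 258, 259, 259]
590 [150, 151, 151, 152, 152, 153, 153, 153, 154, 154, 155, 255, 256, 257, 258, 259]
600 [150, 150, 150, 151, 151, 151, 152, 152, 152, 152, 153, 153, 153, 154, 154, 154, 155]
610 [121, 125, 127, 129, 131, 132, 135, 150, 150, 151, 152, 152, 153, 153, 154]
620 [113, 118, 121, 124, 128, 133, 136, 139, 142, 149, 153, 282, 288]
630 [111, 114, 116, 140, 143, 145, 148, 151, 153, 287, 289, 291, 294]
640 [112, 114, 116, 142, 143, 145, 148, 149, 151, 152, 153, 293, 294, 295]
650 [142, 148, 148, 149, 149, 150, 150, 150, 151, 151, 151, 152, 152, 152]
660 [147, 148, 148, 149, 149, 149, 150, 150, 150, 151, 151, 152, 152]
670 [147, 147, 148, 148, 148, 149, 149, 149, 150, 150, 150, 151, 151, 151, 152]
bededge 580 110.6 299.4
bededge 595 110.0 299.0
bededge 610 109.3 297.9
bededge 625 108.8 297.3
bededge 640 108.2 222.4
bededge 655 107.7 226.5
bededge 670 107.3 230.1
```

```bash
python3 - <<'E'
from h import *
T=np.array([650,0,194.4+48])
for c in ('scene','side'):
    W=cloud(dict(np.load('f_%s.npz'%c))).reshape(-1,3)-T
    W=W[(abs(W[:,0])<110)&(abs(W[:,1])<110)&(W[:,2]>-5)&(W[:,2]<260)]
    for z0 in range(0,250,10):
        q=W[(W[:,2]>=z0)&(W[:,2]<z0+10)]
        if len(q)>3: print(c,z0,len(q),np.percentile(q,1,axis=0).round(),np.percentile(q,99,axis=0).round())
E
```

```text
scene 0 21 [-48.  -7.   3.] [50. 13. 10.]
scene 10 61 [-54. -11.  10.] [57. 13. 20.]
scene 20 60 [-56.  -7.  20.] [57. 14. 30.]
scene 30 59 [-55.  -7.  30.] [57. 14. 40.]
scene 40 58 [-70.  -6.  40.] [72. 16. 50.]
scene 50 178 [-73. -10.  50.] [74. 17. 60.]
scene 60 191 [-71. -12.  60.] [73. 20. 70.]
scene 70 185 [-69. -14.  70.] [72. 20. 80.]
scene 80 166 [-70.  -9.  80.] [71. 22. 90.]
scene 90 262 [-68.  -8.  90.] [ 70.  22. 100.]
scene 100 210 [-64. -12. 100.] [ 69.  15. 110.]
scene 110 44 [-18.  -9. 110.] [ 38.  37. 120.]
scene 120 134 [-25.  -6. 120.] [ 38.  41. 130.]
scene 130 144 [-29.  -7. 130.] [ 38.  40. 140.]
scene 140 144 [-26.  -8. 140.] [ 38.  40. 150.]
scene 150 152 [-26.  -9. 150.] [ 37.  39. 160.]
scene 160 205 [-32. -16. 160.] [ 36.  39. 170.]
scene 170 91 [-27.  -6. 170.] [ 37.  37. 180.]
scene 180 167 [-29. -11. 180.] [ 37.  39. 189.]
scene 190 173 [-28.  -9. 190.] [ 37.  38. 200.]
scene 200 151 [-26.  -7. 200.] [ 35.  37. 210.]
scene 210 157 [-25.  -6. 210.] [ 35.  37. 220.]
scene 220 145 [-25.  -8. 220.] [ 36.  37. 230.]
scene 230 164 [-27.  -6. 230.] [ 35.  43.
[... 485 characters left out ...]
e 100 156 [-68.  -9. 100.] [ 65.  15. 110.]
side 110 58 [-38. -11. 111.] [  8.  39. 120.]
side 120 140 [-38. -16. 120.] [ 20.  40. 130.]
side 130 146 [-38. -20. 130.] [ 21.  40. 140.]
side 140 144 [-38. -17. 140.] [ 18.  40. 150.]
side 150 151 [-38. -14. 150.] [ 28.  39. 160.]
side 160 193 [-37. -25. 160.] [ 28.  38. 170.]
side 170 105 [-37. -13. 170.] [ 17.  37. 180.]
side 180 159 [-37. -18. 180.] [ 24.  39. 190.]
side 190 177 [-37. -19. 190.] [ 22.  39. 200.]
side 200 155 [-35. -18. 200.] [ 17.  37. 210.]
side 210 159 [-36. -12. 210.] [ 22.  37. 220.]
side 220 164 [-35. -15. 220.] [ 18.  38. 230.]
side 230 202 [-35. -17. 230.] [ 26.  42. 240.]
side 240 191 [-35. -13. 240.] [ 28.  39. 250.]
```

move_arm:
  rows: [1, 0.03, 0, -0.006, -3, 1, 0.03, 0, -0.006, 0, 1, 0, 0.03, 0, 0, 1, 0, 0.03, 0, 0, 1, 0, 0.02, 0, 0, 1, 0, 0, 0, 0]

```text
clock: 15.25
tcp_pos: [474.2, 194.7, 77.4]
tcp_rot: [0.552, 0.459, -0.448, -0.533]
contact_force: [-0.1, 0.5, -0.3]
grip_width: 85.2
```

```bash
cat > g.py <<'E'
from h import *
# g.py x y ztip psi off : fingertip target
x,y,z,psi,off=map(float,sys.argv[1:6])
o=st();R=Ro.from_quat(o['tcp_rot']).as_matrix();ps=yaw(o);p=np.array(o['tcp_pos']);tip=p-off*R[:,1]
d=np.array([x,y,z])-tip;print('tip',tip.round(1),'yaw',round(ps,1),'move tool',(R.T@d).round(1),'spin',round(ps-psi,1))
E
python3 g.py 472.3 197.8 14 81.2 39
```

```text
t 15.25 tcp [474.2 194.7  77.4] R
 [[ 0.177  0.029 -0.984]
 [ 0.984 -0.011  0.176]
 [-0.006 -1.    -0.03 ]] F [-0.1  0.5 -0.3] w 85.24885993464984 q [-0.118  0.293 -0.434  1.997  0.191  0.868  0.736]
tip [473.1 195.1 116.4] yaw 79.8 move tool [  3.1 102.3   4.4] spin -1.4
```

move_arm:
  rows: [1, 0.003, 0.02, 0.004, -1.4, 1, 0, 0.025, 0, 0, 1, 0, 0.025, 0, 0, 1, 0, 0.02, 0, 0, 1, 0, 0, 0, 0]

```text
clock: 15.75
tcp_pos: [475.7, 195.9, -12.4]
tcp_rot: [0.55, 0.462, -0.451, -0.529]
contact_force: [-0.3, -0.3, -0.0]
grip_width: 85.2
```

```bash
python3 g.py 472.3 197.8 14 81.2 39; python3 -c "
from h import *
grab('wrist','w15.png')"
```

```text
t 15.75 tcp [475.7 195.9 -12.4] R
 [[ 0.166  0.031 -0.986]
 [ 0.986 -0.013  0.165]
 [-0.007 -0.999 -0.033]] F [-0.3 -0.3 -0. ] w 85.21150535197953 q [-0.169  0.432 -0.389  2.055  0.297  0.684  0.65 ]
tip [474.5 196.4  26.6] yaw 80.5 move tool [ 1.1 12.5  2.8] spin -0.7
```

View pics/w15.png

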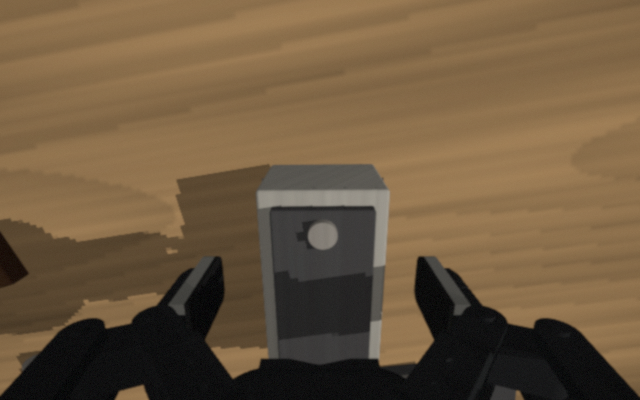

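The mould (258–388) is centred between the jaws (220–418). I'll lower and grip.

move_arm:
  rows: [1, 0.001, 0.006, 0.002, -0.7, 1, 0, 0.005, 0, 0, 0.3, 0, 0, 0, 0, 0.3, 0, 0, 0, 0, 0.3, 0, 0, 0, 0, 0.3, 0, 0, 0, 0, 0.3, 0, 0, 0, 0, 0.3, 0, 0, 0, 0]
  force: 90

```text
clock: 16.6
tcp_pos: [478.4, 198.6, -18.1]
tcp_rot: [0.549, 0.468, -0.451, -0.525]
contact_force: [0.0, -0.5, -1.8]
grip_width: 50.7
```

```bash
python3 g.py 472.3 197.8 14 81.2 39
```

```text
t 16.6 tcp [478.4 198.6 -18.1] R
 [[ 0.156  0.04  -0.987]
 [ 0.988 -0.01   0.155]
 [-0.004 -0.999 -0.041]] F [ 0.  -0.5 -1.8] w 50.72907956618752 q [-0.177  0.442 -0.384  2.058  0.311  0.664  0.644]
tip [476.9 199.   20.8] yaw 81.0 move tool [-1.8  6.6  4.6] spin -0.2
```

move_arm:
  rows: [0.3, 0, -0.008, 0, 0, 0.3, 0, -0.01, 0, 0, 0.3, 0, -0.01, 0, 0, 0.3, 0, -0.005, 0, 0, 0.3, 0, 0, 0, 0]

```text
clock: 17.1
tcp_pos: [474.7, 197.9, 16.4]
tcp_rot: [0.549, 0.466, -0.452, -0.526]
contact_force: [0.1, -0.0, -6.7]
grip_width: 50.4
```

```bash
cat > m.py <<'E'
from h import *
o=st();nm=sys.argv[1]
for c in ('wrist','side','scene'):
    f=grab(c,'%s_%s.png'%(nm,c));W=cloud(f);
    s=env.silhouettes(c,'mould')
    if s: print(c,round(s[0]['confidence'],2),s[0]['mask'].sum())
    P=W.reshape(-1,3);P=P[~np.isnan(P[:,0])]
    np.savez('m_%s.npz'%c,P=P)
    if c=='side': cv2.imwrite('pics/%s_sc.png'%nm,cv2.resize(cv2.cvtColor(f['color'],cv2.COLOR_RGB2BGR)[170:330,190:350],None,fx=3.6,fy=3.6,interpolation=cv2.INTER_CUBIC))
E
python3 m.py a
```

```text
t 17.1 tcp [474.7 197.9  16.4] R
 [[ 0.156  0.036 -0.987]
 [ 0.988 -0.012  0.155]
 [-0.006 -0.999 -0.038]] F [ 0.1 -0.  -6.7] w 50.35857773229791 q [-0.153  0.383 -0.411  2.044  0.267  0.736  0.681]
wrist 0.64 24948
side 0.72 775
scene 0.9 685
```

View pics/a_sc.png

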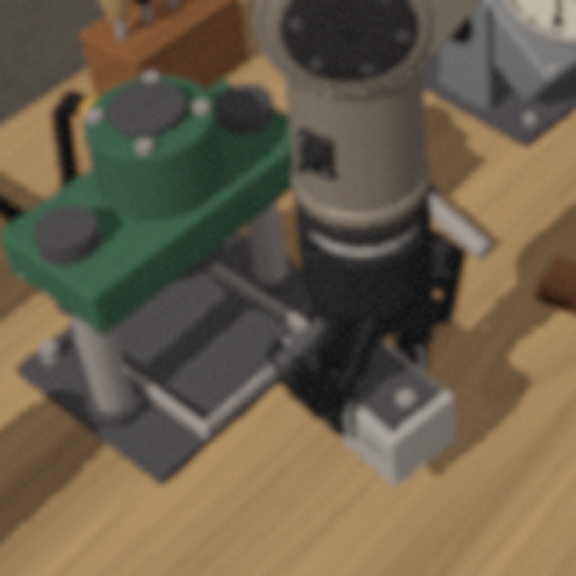

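move_arm:
  rows: [0.3, 0, 0, 0, -3.5, 0.3, 0, 0, 0, -3.2, 0.3, 0, 0, 0, 0]

```text
clock: 17.7
tcp_pos: [473.0, 197.2, 13.8]
tcp_rot: [0.52, 0.496, -0.486, -0.497]
contact_force: [0.4, 0.2, -5.3]
grip_width: 50.4
```

```bash
python3 g.py 515 207.3 55 87.9 39
```

```text
t 17.7 tcp [473.  197.2  13.8] R
 [[ 0.035  0.032 -0.999]
 [ 0.999 -0.013  0.035]
 [-0.012 -0.999 -0.032]] F [ 0.4  0.2 -5.3] w 50.3934110826753 q [-0.132  0.39  -0.437  2.045  0.283  0.739  0.788]
tip [471.8 197.7  52.8] yaw 88.0 move tool [ 11.1  -0.9 -42.9] spin 0.1
```

move_arm:
  rows: [0.3, 0.003, -0.002, -0.01, 0, 0.3, 0.003, -0.001, -0.012, 0, 0.3, 0.003, 0, -0.012, 0, 0.3, 0.002, 0, -0.01, 0, 0.3, 0, 0, 0, 0]

```text
clock: 18.2
tcp_pos: [522.8, 207.6, 18.3]
tcp_rot: [0.521, 0.495, -0.485, -0.498]
contact_force: [0.4, -0.4, -5.8]
grip_width: 50.2
```

```bash
python3 g.py 540 206.3 54 87.9 39; python3 m.py b
```

```text
t 18.2 tcp [522.8 207.6  18.3] R
 [[ 0.04   0.034 -0.999]
 [ 0.999 -0.013  0.039]
 [-0.011 -0.999 -0.034]] F [ 0.4 -0.4 -5.8] w 50.23794354607475 q [-0.132  0.455 -0.422  1.928  0.295  0.792  0.81 ]
tip [521.5 208.1  57.2] yaw 87.7 move tool [ -1.    3.9 -18.4] spin -0.2
t 18.2 tcp [522.8 207.6  18.3] R
 [[ 0.04   0.034 -0.999]
 [ 0.999 -0.013  0.039]
 [-0.011 -0.999 -0.034]] F [ 0.4 -0.4 -5.8] w 50.23794354607475 q [-0.132  0.455 -0.422  1.928  0.295  0.792  0.81 ]
wrist 0.73 25036
side 0.92 769
scene 0.8 201
```

View pics/b_sc.png

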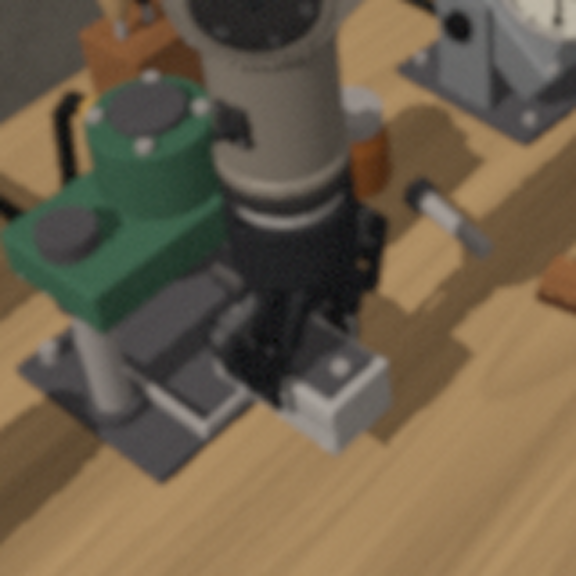

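View pics/b_scene.png

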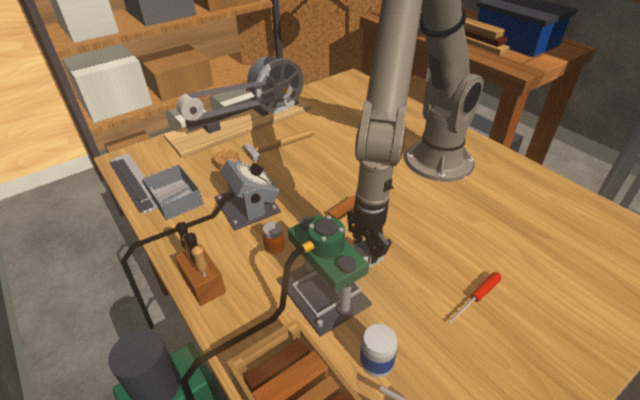

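move_arm:
  rows: [0.3, -0.001, 0.001, -0.007, 0, 0.3, 0, 0.001, -0.007, 0, 0.3, 0, 0, -0.003, 0, 0.3, 0, 0, 0, 0]

```text
clock: 18.9
tcp_pos: [537.3, 204.6, 16.2]
tcp_rot: [0.52, 0.495, -0.486, -0.498]
contact_force: [-0.2, 0.4, -5.3]
grip_width: 50.5
```

```bash
python3 g.py 542 206.3 40 87.9 39;
```

```text
t 18.9 tcp [537.3 204.6  16.2] R
 [[ 0.038  0.03  -0.999]
 [ 0.999 -0.015  0.037]
 [-0.014 -0.999 -0.031]] F [-0.2  0.4 -5.3] w 50.462638471382846 q [-0.125  0.477 -0.417  1.897  0.3    0.806  0.827]
tip [536.1 205.1  55.1] yaw 87.8 move tool [ 1.6 15.3 -5.3] spin -0.1
```

move_arm:
  rows: [0.3, 0, 0.006, -0.002, 0, 0.3, 0, 0.005, -0.002, 0, 0.3, 0, 0.003, 0, 0, 0.3, 0, 0, 0, 0]

```text
clock: 19.3
tcp_pos: [542.5, 204.3, 2.2]
tcp_rot: [0.521, 0.494, -0.486, -0.498]
contact_force: [-2.3, -0.8, 1.5]
grip_width: 50.6
```

```bash
python3 g.py 540 206.3 40 87.9 39;
```

```text
t 19.3 tcp [542.5 204.3   2.2] R
 [[ 0.038  0.031 -0.999]
 [ 0.999 -0.015  0.038]
 [-0.014 -0.999 -0.031]] F [-2.3 -0.8  1.5] w 50.58508538163373 q [-0.131  0.504 -0.407  1.893  0.314  0.784  0.819]
tip [541.3 204.9  41.2] yaw 87.8 move tool [1.4 1.1 1.4] spin -0.1
```

The lip has taken the load (Fz went from -5 to +1.5). I'll ease the grip and let the rear down.

move_arm:
  rows: [0.3, 0, 0, 0, 0, 0.3, 0, 0.003, 0, 0, 0.3, 0, 0.003, 0, 0, 0.3, 0, 0.003, 0, 0, 0.3, 0, 0, 0, 0]
  force: 25

```text
clock: 19.8
tcp_pos: [542.8, 204.6, 3.0]
tcp_rot: [0.523, 0.494, -0.487, -0.496]
contact_force: [0.1, 0.6, -5.4]
grip_width: 50.5
```

```bash
python3 g.py 540 206.3 30 87.9 39; python3 m.py c
```

```text
t 19.8 tcp [542.8 204.6   3. ] R
 [[ 0.039  0.033 -0.999]
 [ 0.999 -0.02   0.038]
 [-0.019 -0.999 -0.033]] F [ 0.1  0.6 -5.4] w 50.5014276966448 q [-0.137  0.503 -0.404  1.892  0.318  0.788  0.812]
tip [541.6 205.4  42. ] yaw 87.8 move tool [ 1.1 11.9  2. ] spin -0.1
t 19.8 tcp [542.8 204.6   3. ] R
 [[ 0.039  0.033 -0.999]
 [ 0.999 -0.02   0.038]
 [-0.019 -0.999 -0.033]] F [ 0.1  0.6 -5.4] w 50.5014276966448 q [-0.137  0.503 -0.404  1.892  0.318  0.788  0.812]
wrist 0.83 25102
side 0.56 700
scene 0.63 11
```

View pics/c_sc.png

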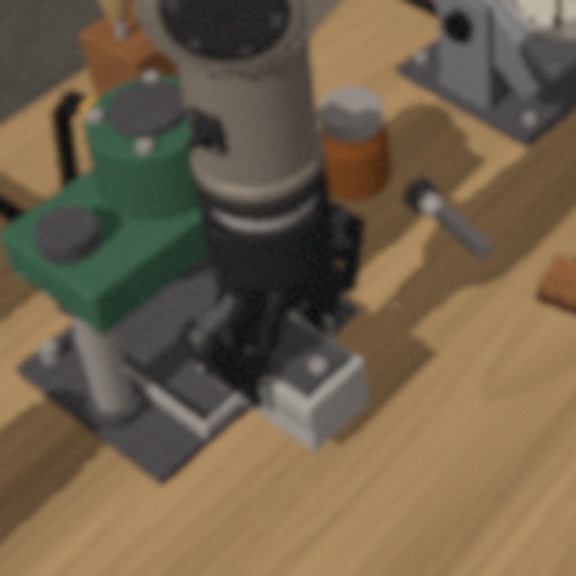

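move_arm:
  rows: [0.3, 0, 0.005, 0, 0, 0.3, 0, 0.006, 0, 0, 0.3, 0, 0, 0, 0]

```text
clock: 20.4
tcp_pos: [543.0, 205.0, 3.1]
tcp_rot: [0.524, 0.491, -0.488, -0.496]
contact_force: [0.3, 0.2, -6.1]
grip_width: 50.5
```

```bash
python3 g.py 540 206.3 30 87.9 39
```

```text
t 20.4 tcp [543.  205.    3.1] R
 [[ 0.041  0.031 -0.999]
 [ 0.999 -0.026  0.04 ]
 [-0.025 -0.999 -0.032]] F [ 0.3  0.2 -6.1] w 50.50850307815966 q [-0.143  0.504 -0.401  1.888  0.322  0.794  0.804]
tip [541.7 206.   42.1] yaw 87.6 move tool [ 0.6 12.   2.1] spin -0.3
```

move_arm:
  rows: [0.3, 0, 0.008, 0, 0, 0.3, 0, 0.008, 0, 0]

```text
clock: 20.6
tcp_pos: [540.3, 205.4, -3.8]
tcp_rot: [0.525, 0.488, -0.49, -0.496]
contact_force: [-28.2, -5.5, 56.3]
grip_width: 50.1
```

```bash
python3 g.py 540 206.3 30 87.9 39;python3 m.py d
```

```text
t 20.6 tcp [540.3 205.4  -3.8] R
 [[ 0.043  0.026 -0.999]
 [ 0.999 -0.032  0.042]
 [-0.031 -0.999 -0.027]] F [-28.2  -5.5  56.3] w 50.14948092493392 q [-0.152  0.515 -0.397  1.891  0.329  0.79   0.792]
tip [539.3 206.7  35.2] yaw 87.5 move tool [-0.2  5.2 -0.6] spin -0.4
t 20.6 tcp [540.3 205.4  -3.8] R
 [[ 0.043  0.026 -0.999]
 [ 0.999 -0.032  0.042]
 [-0.031 -0.999 -0.027]] F [-28.2  -5.5  56.3] w 50.14948092493392 q [-0.152  0.515 -0.397  1.891  0.329  0.79   0.792]
wrist 0.83 24520
side 0.97 651
scene 0.55 23
```

View pics/d_wrist.png

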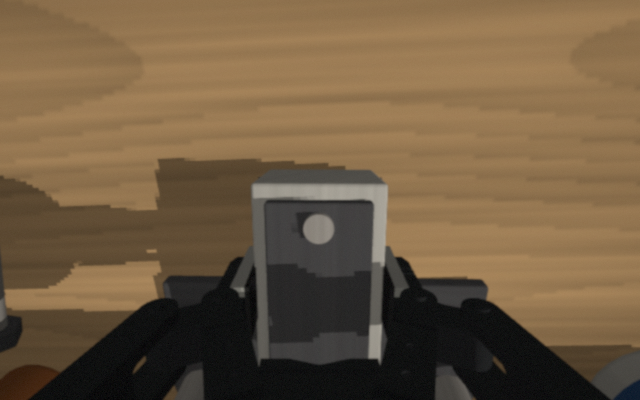

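View pics/d_sc.png

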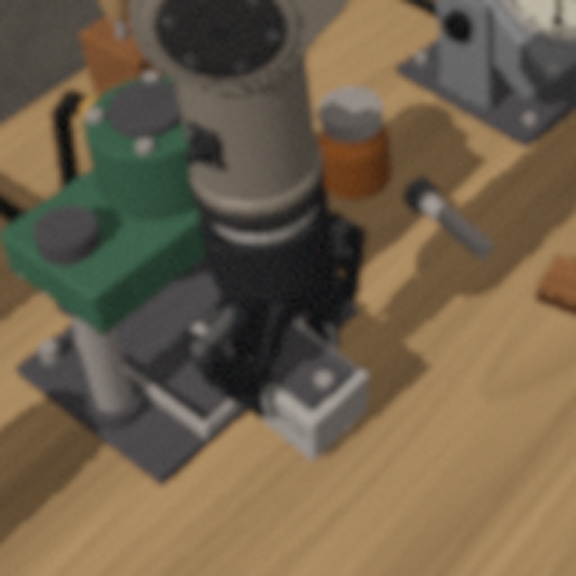

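The push went to 56 N because the grip resists tilting, so I'll release now.

move_arm:
  rows: [1, 0, 0, 0, 0, 1, 0, 0, 0, 0, 1, 0, 0, 0, 0, 1, 0, 0, 0, 0]

```text
clock: 21.3
tcp_pos: [541.7, 206.3, -3.9]
tcp_rot: [0.525, 0.49, -0.489, -0.495]
contact_force: [-1.1, 0.1, -0.8]
grip_width: 85.1
```

```bash
python3 g.py 540 206.3 30 87.9 48;python3 m.py e
```

```text
t 21.3 tcp [541.7 206.3  -3.9] R
 [[ 0.042  0.03  -0.999]
 [ 0.999 -0.03   0.041]
 [-0.028 -0.999 -0.031]] F [-1.1  0.1 -0.8] w 85.06259634038364 q [-0.153  0.514 -0.396  1.891  0.33   0.785  0.792]
tip [540.2 207.8  44.1] yaw 87.6 move tool [-1.1 14.1  0.6] spin -0.3
t 21.3 tcp [541.7 206.3  -3.9] R
 [[ 0.042  0.03  -0.999]
 [ 0.999 -0.03   0.041]
 [-0.028 -0.999 -0.031]] F [-1.1  0.1 -0.8] w 85.06259634038364 q [-0.153  0.514 -0.396  1.891  0.33   0.785  0.792]
wrist 0.67 25558
side 0.66 862
scene 0.47 619
```

View pics/e_wrist.png

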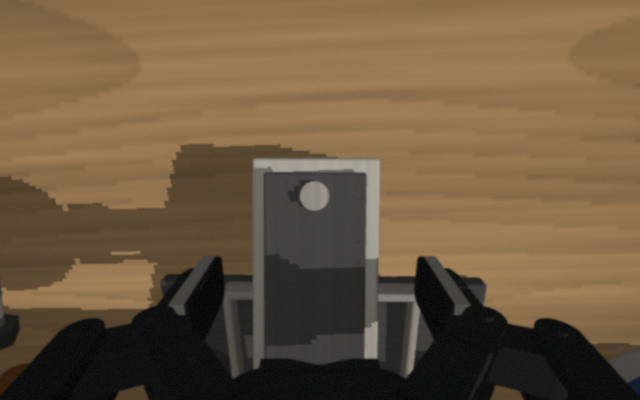

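View pics/e_sc.png

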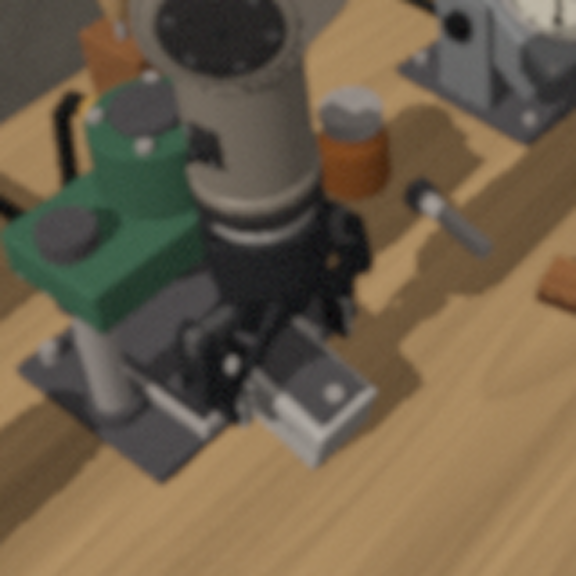

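move_arm:
  rows: [1, 0, -0.02, 0, 0, 1, 0, -0.03, 0, 0, 1, 0, -0.03, 0.01, 0, 1, 0, -0.02, 0.02, 8.5, 1, 0, 0, 0.02, 8.5, 1, 0, 0, 0.02, 8.5, 1, 0, 0, 0.02, 8.5, 1, 0, 0, 0, 8.5, 1, 0, 0, 0, 8.5, 1, 0, 0, 0, 8.5, 1, 0, 0, 0, 8.5, 1, 0, 0, 0, 8.5, 1, 0, 0, 0, 8.5, 1, 0, 0, 0, 4, 1, 0, 0, 0, 0]

```text
clock: 23.1
tcp_pos: [448.7, 232.1, 97.2]
tcp_rot: [0.716, -0.006, 0.028, -0.697]
contact_force: [0.2, -0.1, -0.1]
grip_width: 85.1
```

```bash
python3 g.py 420 208 60 -2.1 48;python3 m.py f; python3 - <<'E'
from h import *
for c in ('wrist','side'):
    P=np.load('m_%s.npz'%c)['P'];P=P[(P[:,0]>460)&(P[:,0]<590)&(P[:,1]>170)&(P[:,1]<240)&(P[:,2]>3)&(P[:,2]<90)]
    for x in range(480,600,10):
        q=P[abs(P[:,0]-x)<5]
        if len(q): 
            t=q[q[:,2]>q[:,2].max()-4] if len(q) else q
            print(c,x,len(q),np.percentile(q[:,2],95).round(1),np.percentile(q[:,1],[2,98]).round(1), q[:,0].min().round(1))
E
```

```text
t 23.1 tcp [448.7 232.1  97.2] R
 [[ 0.998  0.031  0.05 ]
 [-0.049 -0.028  0.998]
 [ 0.032 -0.999 -0.027]] F [ 0.2 -0.1 -0.1] w 85.11787155136707 q [-0.393  0.243 -0.228  1.993  0.121  0.906 -0.739]
tip [447.3 233.5 145.1] yaw -2.8 move tool [-28.7  85.  -24.5] spin -0.7
t 23.1 tcp [448.7 232.1  97.2] R
 [[ 0.998  0.031  0.05 ]
 [-0.049 -0.028  0.998]
 [ 0.032 -0.999 -0.027]] F [ 0.2 -0.1 -0.1] w 85.11787155136707 q [-0.393  0.243 -0.228  1.993  0.121  0.906 -0.739]
wrist 0.95 12690
side 0.87 1329
scene 0.85 264
wrist 490 739 49.5 [183.7 233.8] 486.9
wrist 500 1062 54.1 [183.5 233.9] 495.0
wrist 510 1113 55.1 [183.2 233.5] 505.0
wrist 520 1136 58.0 [183.5 233.1] 515.0
wrist 530 1100 61.1 [190.7 232.8] 525.0
wrist 540 1230 63.9 [182.7 232.4] 535.0
wrist 550 1271 66.8 [181.6 231.9] 545.0
wrist 560 1313 69.8 [181.4 231.5] 555.0
wrist 570 1574 74.1 [181.2 237.9] 565.0
wrist 580 1471 76.5 [180.7 236.7] 575.0
wrist 590 477 75.0 [179.8 238.5] 585.0
side 490 149 49.2 [185.1 235. ] 487.3
side 500 148 54.2 [187.1 236. ] 495.0
side 510 116 56.2 [184.7 235.3] 505.1
side 520 124 59.3 [184.6 235.1] 515.0
side 530 122 61.9 [183.6 234.7] 525.1
side 540 118 64.7 [183.3 234.4] 535.1
side 550 104 68.1 [192.8 233.7] 545.0
side 560 107 70.6 [189.7 233.2] 555.1
side 570 142 74.4 [183.9 237.9] 565.0
side 580 121 77.2 [186.2 234.2] 575.0
side 590 37 74.6 [182.  237.8] 585.2
```

View pics/f_sc.png

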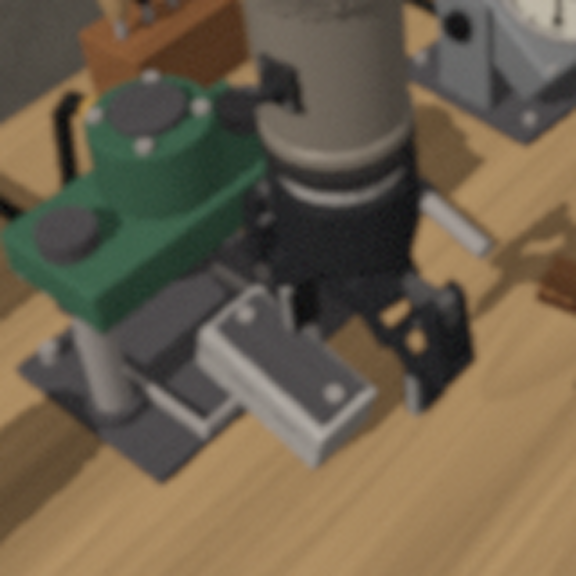

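View pics/f_wrist.png

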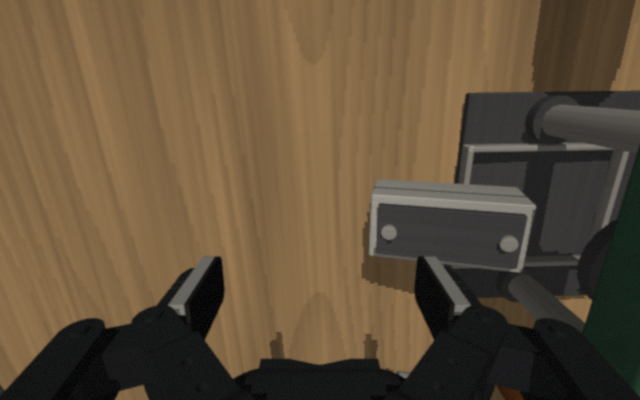

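move_arm:
  rows: [1, -0.015, 0, -0.012, -0.7, 1, -0.015, 0.02, -0.012, 0, 1, 0, 0.03, 0, 0, 1, 0, 0.03, 0, 0, 1, 0, 0, 0, 0]

```text
clock: 23.9
tcp_pos: [421.5, 207.4, 16.6]
tcp_rot: [0.716, 0.001, 0.025, -0.698]
contact_force: [-0.5, 0.1, -0.3]
grip_width: 85.1
```

```bash
python3 g.py 420 208.5 22 -2.1 48
```

```text
t 23.9 tcp [421.5 207.4  16.6] R
 [[ 0.999  0.035  0.034]
 [-0.034 -0.025  0.999]
 [ 0.036 -0.999 -0.024]] F [-0.5  0.1 -0.3] w 85.14059678669616 q [-0.392  0.305 -0.217  2.14   0.165  0.694 -0.759]
tip [419.9 208.6  64.5] yaw -1.9 move tool [-1.4 42.5  0.9] spin 0.2
```

move_arm:
  rows: [1, 0, 0.02, 0, 0, 1, 0, 0.02, 0.001, 0, 1, 0, 0.005, 0, 0, 1, 0, 0, 0, 0]

```text
clock: 24.3
tcp_pos: [426.8, 209.5, -25.7]
tcp_rot: [0.714, 0.003, 0.026, -0.699]
contact_force: [-0.3, -0.6, 0.5]
grip_width: 85.6
```

```bash
python3 g.py 430 208.3 22 -2.1 48
```

```text
t 24.3 tcp [426.8 209.5 -25.7] R
 [[ 0.999  0.04   0.034]
 [-0.033 -0.022  0.999]
 [ 0.041 -0.999 -0.021]] F [-0.3 -0.6  0.5] w 85.64880647701969 q [-0.409  0.386 -0.197  2.156  0.206  0.595 -0.795]
tip [424.8 210.5  22.2] yaw -1.9 move tool [ 5.2  0.5 -2. ] spin 0.2
```

move_arm:
  rows: [1, 0.003, 0, -0.002, 0, 1, 0.005, 0, 0, 0, 1, 0.005, 0, 0, 0, 1, 0.005, 0, 0, 0]

```text
clock: 24.7
tcp_pos: [440.8, 206.3, -22.9]
tcp_rot: [0.715, 0.0, 0.023, -0.698]
contact_force: [-8.2, 0.3, 1.7]
grip_width: 85.4
```

```bash
python3 g.py 440 207.9 22 -2.1 48; python3 m.py g
```

```text
t 24.7 tcp [440.8 206.3 -22.9] R
 [[ 0.999  0.033  0.033]
 [-0.032 -0.025  0.999]
 [ 0.033 -0.999 -0.024]] F [-8.2  0.3  1.7] w 85.37047559676648 q [-0.387  0.399 -0.198  2.123  0.199  0.621 -0.764]
tip [439.3 207.5  25.1] yaw -1.8 move tool [0.6 3.1 0.5] spin 0.3
t 24.7 tcp [440.8 206.3 -22.9] R
 [[ 0.999  0.033  0.033]
 [-0.032 -0.025  0.999]
 [ 0.033 -0.999 -0.024]] F [-8.2  0.3  1.7] w 85.37047559676648 q [-0.387  0.399 -0.198  2.123  0.199  0.621 -0.764]
wrist 0.78 23147
side 0.57 1090
scene 0.73 232
```

View pics/g_sc.png

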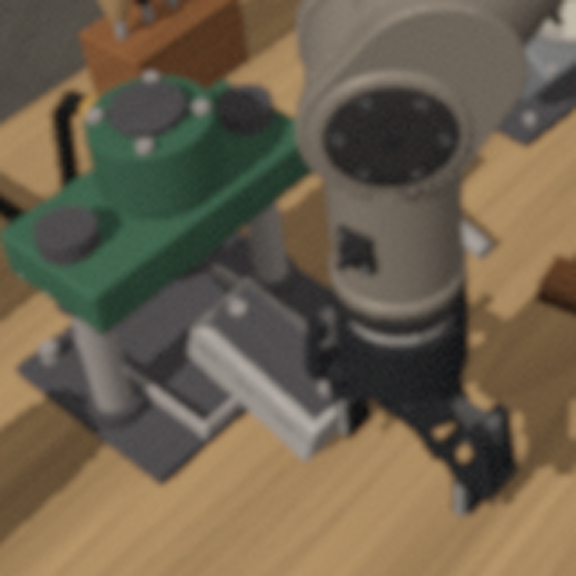

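View pics/g_wrist.png

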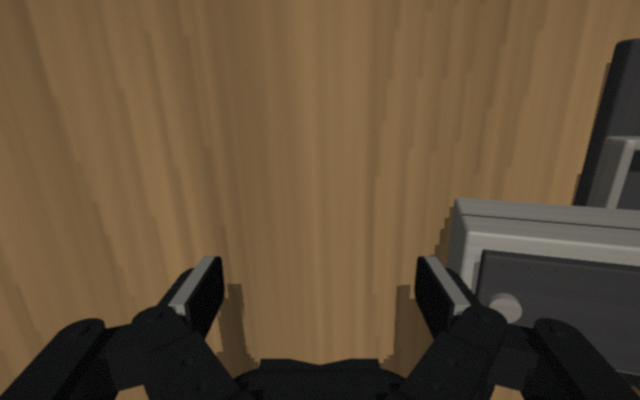

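move_arm:
  rows: [1, 0.006, 0.001, 0, 0, 1, 0.006, 0.001, 0, 0, 1, 0.006, 0.001, 0, 0]

```text
clock: 25.3
tcp_pos: [444.5, 204.6, -25.7]
tcp_rot: [0.719, -0.007, 0.014, -0.695]
contact_force: [-18.4, 0.6, 13.6]
grip_width: 85.2
```

```bash
python3 g.py 460 207.9 22 -2.1 48; python3 m.py h
```

```text
t 25.3 tcp [444.5 204.6 -25.7] R
 [[ 1.     0.008  0.029]
 [-0.029 -0.033  0.999]
 [ 0.009 -0.999 -0.033]] F [-18.4   0.6  13.6] w 85.21460140638877 q [-0.374  0.42  -0.202  2.097  0.19   0.651 -0.741]
tip [444.1 206.2  22.3] yaw -1.7 move tool [15.8  0.4  2.2] spin 0.4
t 25.3 tcp [444.5 204.6 -25.7] R
 [[ 1.     0.008  0.029]
 [-0.029 -0.033  0.999]
 [ 0.009 -0.999 -0.033]] F [-18.4   0.6  13.6] w 85.21460140638877 q [-0.374  0.42  -0.202  2.097  0.19   0.651 -0.741]
wrist 0.61 22679
side 0.65 33
scene 0.46 183
```

View pics/h_sc.png

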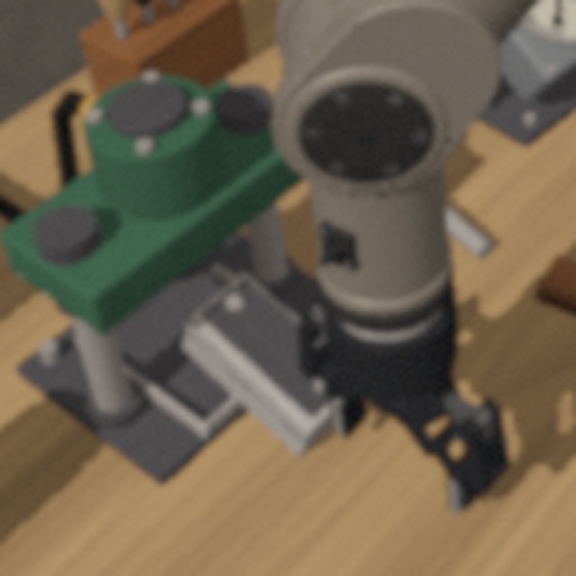

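move_arm:
  rows: [1, -0.004, -0.004, 0.001, 0, 1, 0, -0.003, 0.001, 0, 1, 0.006, 0, 0, 0, 1, 0.007, 0, 0, 0, 1, 0.007, 0, 0, 0]

```text
clock: 26.1
tcp_pos: [452.3, 206.4, -17.8]
tcp_rot: [0.72, -0.012, 0.008, -0.694]
contact_force: [-17.7, 0.4, 12.6]
grip_width: 85.8
```

```bash
python3 g.py 460 207.9 26 -2.1 48
```

```text
t 26.1 tcp [452.3 206.4 -17.8] R
 [[ 1.    -0.007  0.027]
 [-0.027 -0.037  0.999]
 [-0.006 -0.999 -0.037]] F [-17.7   0.4  12.6] w 85.79409170298874 q [-0.363  0.424 -0.207  2.063  0.177  0.696 -0.719]
tip [452.6 208.2  30.2] yaw -1.6 move tool [7.5 4.1 0. ] spin 0.5
```

move_arm:
  rows: [1, 0.01, -0.002, 0, 0, 1, 0.01, -0.001, 0, 0]

```text
clock: 26.3
tcp_pos: [455.4, 204.9, -17.5]
tcp_rot: [0.723, -0.022, -0.005, -0.69]
contact_force: [-23.9, 1.5, 13.0]
grip_width: 85.4
```

```bash
python3 g.py 465 207.9 36 -2.1 48; python3 m.py i
```

```text
t 26.3 tcp [455.4 204.9 -17.5] R
 [[ 0.999 -0.038  0.024]
 [-0.026 -0.046  0.999]
 [-0.037 -0.998 -0.047]] F [-23.9   1.5  13. ] w 85.36580336295532 q [-0.349  0.444 -0.212  2.029  0.164  0.741 -0.693]
tip [457.2 207.1  30.4] yaw -1.5 move tool [ 7.5 -5.9  0.7] spin 0.6
t 26.3 tcp [455.4 204.9 -17.5] R
 [[ 0.999 -0.038  0.024]
 [-0.026 -0.046  0.999]
 [-0.037 -0.998 -0.047]] F [-23.9   1.5  13. ] w 85.36580336295532 q [-0.349  0.444 -0.212  2.029  0.164  0.741 -0.693]
wrist 0.64 21410
side 0.73 964
scene 0.56 29
```

View pics/i_sc.png

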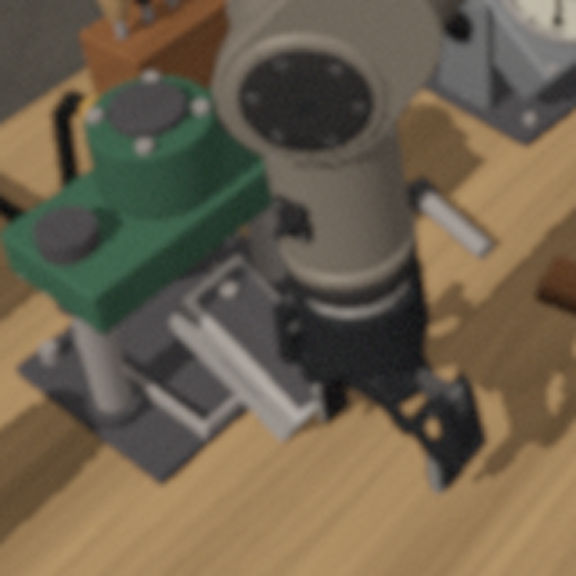

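The knuckle is pressing on the rear of the mould (Fz +13) and stopping it from tipping in. I'll back off and lift the rear by a side grip instead.

move_arm:
  rows: [1, -0.012, 0, 0, 0, 1, -0.01, -0.01, 0, 0, 1, 0, -0.04, 0, 0, 1, 0, -0.045, 0, 0, 1, 0, -0.03, 0, -8.5, 1, 0, 0, 0, -8.5, 1, 0, 0, 0, -8.5, 1, 0, 0, 0, -8.5, 1, 0, 0, 0, -8.5, 1, 0, 0, 0, -8.5, 1, 0, 0, 0, -8.5, 1, 0, 0, 0, -8.5, 1, 0, 0, 0, -8.5, 1, 0, 0, 0, -8.5, 1, 0, 0, 0, -4.5, 1, 0, 0, 0, 0]

```text
clock: 28.2
tcp_pos: [460.5, 211.9, 134.0]
tcp_rot: [0.514, 0.492, -0.501, -0.492]
contact_force: [0.4, 0.4, -0.6]
grip_width: 85.4
```

```bash
python3 g.py 541 206.5 60 87.9 48;python3 m.py j; python3 - <<'E'
from h import *
for c in ('wrist','side'):
    P=np.load('m_%s.npz'%c)['P'];P=P[(P[:,0]>460)&(P[:,0]<660)&(P[:,1]>170)&(P[:,1]<245)&(P[:,2]>3)&(P[:,2]<100)]
    for x in range(490,640,10):
        q=P[abs(P[:,0]-x)<5]
        if len(q)>5: print(c,x,len(q),np.percentile(q[:,2],95).round(1),np.percentile(q[:,1],[2,98]).round(1), q[:,0].min().round(1))
E
```

```text
t 28.2 tcp [460.5 211.9 134. ] R
 [[ 0.012  0.012 -1.   ]
 [ 0.999 -0.031  0.012]
 [-0.031 -0.999 -0.013]] F [ 0.4  0.4 -0.6] w 85.3711576744258 q [-0.133  0.228 -0.466  1.934  0.158  1.016  0.885]
tip [459.9 213.4 181.9] yaw 89.3 move tool [ -2.1 123.1 -79.6] spin 1.4
t 28.2 tcp [460.5 211.9 134. ] R
 [[ 0.012  0.012 -1.   ]
 [ 0.999 -0.031  0.012]
 [-0.031 -0.999 -0.013]] F [ 0.4  0.4 -0.6] w 85.3711576744258 q [-0.133  0.228 -0.466  1.934  0.158  1.016  0.885]
wrist 0.68 6004
side 0.72 1082
scene 0.64 559
wrist 530 744 46.3 [178.3 227.6] 531.3
wrist 540 1512 70.3 [178.  227.8] 535.0
wrist 550 621 75.3 [178.2 227.6] 545.0
wrist 560 488 74.2 [178.2 227.7] 555.0
wrist 570 640 70.5 [178.6 243.7] 565.0
wrist 580 503 69.1 [178.  241.5] 575.0
wrist 590 554 67.6 [178.6 243.7] 585.0
wrist 600 515 66.0 [178.2 243.8] 595.0
wrist 610 505 64.6 [178.3 243. ] 605.0
wrist 620 490 63.0 [178.2 243.3] 615.0
wrist 630 280 61.9 [178.  244.4] 625.1
side 530 121 51.3 [180.5 230.2] 530.8
side 540 158 69.5 [190.7 231.4] 535.0
side 550 87 76.2 [201.6 231.4] 545.0
side 560 75 73.1 [199.9 231.6] 555.1
side 570 118 71.0 [198.4 244.4] 565.1
side 580 87 69.6 [196.2 238.5] 575.1
side 590 109 68.0 [194.7 242.5] 585.1
side 600 111 66.3 [188.8 242.4] 595.1
side 610 107 65.2 [185.6 241.5] 605.0
side 620 110 63.7 [185.3 243.4] 615.1
side 630 112 64.0 [182. 242.] 625.1
```

View pics/j_sc.png

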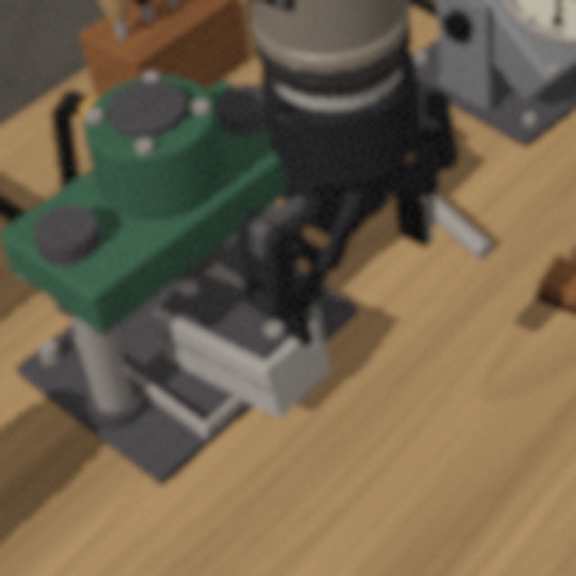

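View pics/j_wrist.png

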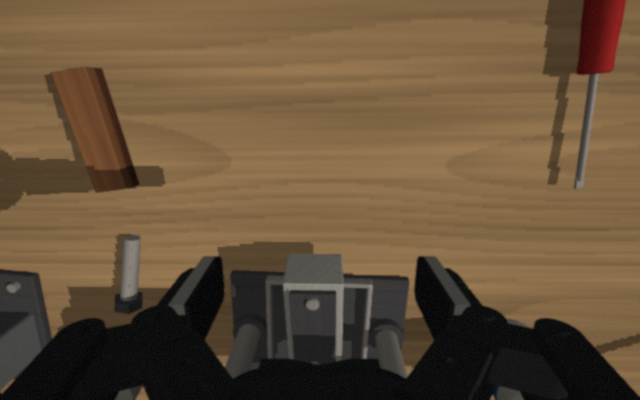

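It tipped in as soon as I released it: the lead is on the tray floor, and the rear rests on the lip at about z 28, x 531. I'll side-grip the rear to square it and draw it further in.

move_arm:
  rows: [1, -0.003, 0, -0.025, 0.7, 1, -0.003, 0.02, -0.03, 0.7, 1, -0.002, 0.03, -0.02, 0, 1, 0, 0.02, 0, 0, 1, 0, 0, 0, 0]

```text
clock: 29.0
tcp_pos: [538.6, 200.7, 62.8]
tcp_rot: [0.521, 0.486, -0.495, -0.498]
contact_force: [-0.8, -0.0, -0.1]
grip_width: 85.5
```

```bash
python3 g.py 541 203.5 46 89.5 48
```

```text
t 29.0 tcp [538.6 200.7  62.8] R
 [[ 0.039  0.014 -0.999]
 [ 0.999 -0.031  0.038]
 [-0.031 -0.999 -0.015]] F [-0.8 -0.  -0.1] w 85.48115880951305 q [-0.13   0.423 -0.408  1.848  0.249  0.92   0.874]
tip [537.9 202.2 110.8] yaw 87.8 move tool [ 3.4 64.7 -2.1] spin -1.7
```

move_arm:
  rows: [1, 0.001, 0.022, -0.002, 0, 1, 0.001, 0.022, 0, 0, 1, 0, 0.016, 0, 0, 1, 0, 0.005, 0, 0, 1, 0, 0, 0, 0]

```text
clock: 29.5
tcp_pos: [543.7, 202.6, -0.5]
tcp_rot: [0.522, 0.488, -0.493, -0.497]
contact_force: [-1.1, -0.8, 0.2]
grip_width: 85.3
```

```bash
python3 g.py 541 203.5 46 87.9 48; python3 -c "
from h import *
grab('wrist','w20.png')"
```

```text
t 29.5 tcp [ 5.437e+02  2.026e+02 -5.000e-01] R
 [[ 0.039  0.019 -0.999]
 [ 0.999 -0.03   0.038]
 [-0.029 -0.999 -0.02 ]] F [-1.1 -0.8  0.2] w 85.27798359534432 q [-0.156  0.513 -0.379  1.879  0.305  0.801  0.827]
tip [542.8 204.   47.5] yaw 87.8 move tool [-0.5  1.5  1.8] spin -0.1
```

View pics/w20.png

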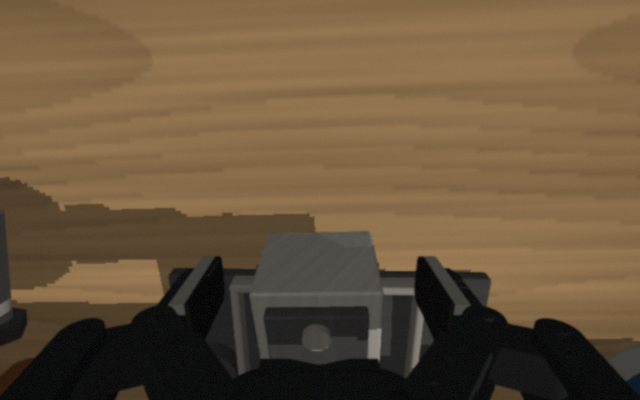

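move_arm:
  rows: [0.3, 0, 0, 0, 0, 0.3, 0, 0, 0, 0, 0.3, 0, 0, 0, 0, 0.3, 0, 0, 0, 0, 0.3, 0.004, 0, -0.004, 0, 0.3, 0.002, 0, -0.004, 0]
  force: 40

```text
clock: 30.15
tcp_pos: [551.8, 207.7, 2.3]
tcp_rot: [0.522, 0.487, -0.493, -0.497]
contact_force: [-2.4, -0.8, 0.6]
grip_width: 51.4
```

```bash
python3 g.py 547 206 38 87.9 39
```

```text
t 30.15 tcp [551.8 207.7   2.3] R
 [[ 0.04   0.019 -0.999]
 [ 0.999 -0.031  0.04 ]
 [-0.03  -0.999 -0.02 ]] F [-2.4 -0.8  0.6] w 51.4431925580787 q [-0.162  0.523 -0.378  1.855  0.306  0.817  0.825]
tip [551.1 208.9  41.3] yaw 87.7 move tool [-3.   3.3  4. ] spin -0.2
```

move_arm:
  rows: [0.3, -0.003, 0, 0.001, 0, 0.3, -0.001, 0, 0, 0]

```text
clock: 30.35
tcp_pos: [551.8, 206.0, 2.4]
tcp_rot: [0.522, 0.489, -0.492, -0.497]
contact_force: [-2.9, -0.1, -0.6]
grip_width: 51.3
```

```bash
python3 g.py 551 205.9 38 87.9 39
```

```text
t 30.35 tcp [551.8 206.    2.4] R
 [[ 0.038  0.021 -0.999]
 [ 0.999 -0.028  0.038]
 [-0.027 -0.999 -0.022]] F [-2.9 -0.1 -0.6] w 51.30453073153418 q [-0.157  0.52  -0.379  1.859  0.305  0.812  0.831]
tip [551.  207.1  41.4] yaw 87.8 move tool [-1.1  3.4  0. ] spin -0.1
```

move_arm:
  rows: [1, 0, 0, 0, 0, 1, 0, 0, 0, 0, 1, 0, 0, 0, 0, 1, 0, -0.03, 0, 0, 1, 0, -0.04, 0.01, 0, 1, 0, -0.04, 0.03, 0, 1, 0, 0, 0.04, 0, 1, 0, 0, 0.04, 0, 1, 0, 0, 0.02, 0, 1, 0, 0, 0, 0]

```text
clock: 31.35
tcp_pos: [409.8, 214.6, 115.7]
tcp_rot: [0.524, 0.491, -0.488, -0.496]
contact_force: [-0.1, -0.7, -0.1]
grip_width: 85.0
```

```bash
python3 m.py k; cat > fit.py <<'E'
from h import *
for c in ('wrist','side'):
    P=np.load('m_%s.npz'%c)['P'];P=P[(P[:,0]>500)&(P[:,0]<720)&(P[:,1]>165)&(P[:,1]<245)&(P[:,2]>3)&(P[:,2]<100)]
    for x in range(530,700,10):
        q=P[abs(P[:,0]-x)<5]; q=q[q[:,2]>35]
        if len(q)>5: print(c,x,len(q),np.percentile(q[:,2],[5,95]).round(1),np.percentile(q[:,1],[1,99]).round(1), q[:,0].min().round(1))
E
python3 fit.py
```

```text
t 31.35 tcp [409.8 214.6 115.7] R
 [[ 0.042  0.031 -0.999]
 [ 0.999 -0.026  0.041]
 [-0.025 -0.999 -0.032]] F [-0.1 -0.7 -0.1] w 85.02077123598147 q [-0.159  0.161 -0.489  2.061  0.142  0.934  0.803]
wrist 0.78 2786
side 0.79 1235
scene 0.76 209
wrist 540 1651 [36.9 65.4] [181.5 232.1] 538.5
wrist 550 692 [65.  71.7] [181.6 232.5] 545.0
wrist 560 12 [63.8 70.8] [180.9 232.5] 555.1
side 540 195 [37.5 67.1] [183.6 234.9] 538.0
side 550 113 [43.6 73.1] [184.2 235.5] 545.0
side 560 86 [43.8 75.2] [183.5 235.5] 555.1
side 570 83 [41.7 71.4] [183.5 235.1] 565.2
side 580 83 [40.8 69.8] [187.8 234.8] 575.4
side 590 77 [41.1 68.5] [184.  234.9] 585.2
side 600 79 [41.8 66.7] [186.4 234.3] 595.1
side 610 74 [41.8 66.1] [182.3 233.9] 605.5
side 620 68 [43.5 64.8] [185.4 233.6] 615.3
side 630 74 [41.3 63.4] [183.  233.5] 625.2
side 640 58 [39.5 63.9] [186.5 234.1] 635.2
side 650 24 [38.4 61. ] [206.9 232.8] 645.1
```

View pics/k_wrist.png

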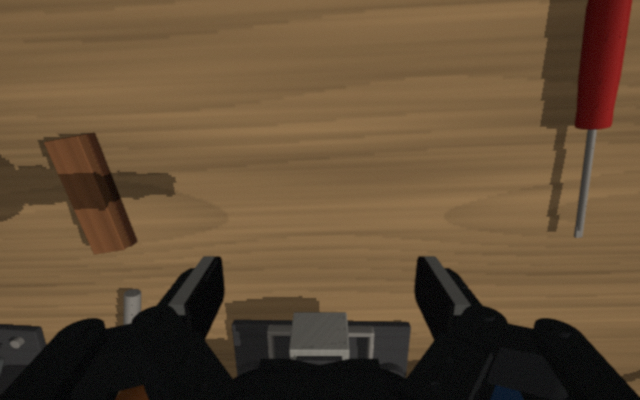

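move_arm:
  rows: [1, 0, 0, 0, 8.5, 1, 0, 0, 0, 8.5, 1, 0, 0, 0, 8.5, 1, 0, 0, 0, 8.5, 1, 0, 0, 0, 8.5, 1, 0, 0, 0, 8.5, 1, 0, 0, 0, 8.5, 1, 0, 0, 0, 8.5, 1, 0, 0, 0, 8.5, 1, 0, 0, 0, 8.5, 1, 0, 0, 0, 4.5, 1, 0, 0, 0, 0]

```text
clock: 32.85
tcp_pos: [423.4, 213.1, 111.6]
tcp_rot: [0.715, -0.014, 0.032, -0.699]
contact_force: [-0.3, 0.5, -0.5]
grip_width: 85.3
```

```bash
python3 g.py 468 208 60 -2.1 48
```

```text
t 32.85 tcp [423.4 213.1 111.6] R
 [[ 0.998  0.025  0.066]
 [-0.065 -0.023  0.998]
 [ 0.026 -0.999 -0.021]] F [-0.3  0.5 -0.5] w 85.32542491900426 q [-0.309  0.176 -0.303  2.043  0.107  0.926 -0.737]
tip [422.2 214.2 159.6] yaw -3.7 move tool [ 43.5 100.8  -1. ] spin -1.6
```

move_arm:
  rows: [1, 0.005, 0.02, 0, -1.6, 1, 0.01, 0.035, 0, 0, 1, 0.01, 0.035, 0, 0, 1, 0.01, 0.02, 0, 0, 1, 0, 0.01, 0, 0, 1, 0, 0, 0, 0]

```text
clock: 33.45
tcp_pos: [467.8, 210.0, -11.1]
tcp_rot: [0.714, -0.0, 0.02, -0.7]
contact_force: [-0.3, 0.3, 1.3]
grip_width: 85.3
```

```bash
python3 g.py 476 208 36 -2.1 48
```

```text
t 33.45 tcp [467.8 210.  -11.1] R
 [[ 0.999  0.029  0.029]
 [-0.029 -0.021  0.999]
 [ 0.029 -0.999 -0.02 ]] F [-0.3  0.3  1.3] w 85.3458089110302 q [-0.314  0.418 -0.258  2.056  0.218  0.678 -0.749]
tip [466.4 211.   36.9] yaw -1.6 move tool [ 9.6  1.2 -2.7] spin 0.5
```

move_arm:
  rows: [1, 0.004, 0.001, -0.003, 0.5, 1, 0.008, 0, 0, 0, 1, 0.008, 0, 0, 0, 1, 0.006, 0, 0, 0]

```text
clock: 33.85
tcp_pos: [494.7, 206.6, -8.8]
tcp_rot: [0.714, -0.002, 0.023, -0.7]
contact_force: [-2.5, 0.3, -1.0]
grip_width: 85.4
```

```bash
python3 g.py 500 207 36 -2.1 48; python3 m.py l; python3 fit.py
```

```text
t 33.85 tcp [494.7 206.6  -8.8] R
 [[ 0.999  0.029  0.036]
 [-0.036 -0.02   0.999]
 [ 0.03  -0.999 -0.019]] F [-2.5  0.3 -1. ] w 85.36601573775306 q [-0.291  0.444 -0.252  2.002  0.216  0.703 -0.719]
tip [493.3 207.5  39.2] yaw -2.1 move tool [ 6.6  3.4 -0.2] spin 0.0
t 33.85 tcp [494.7 206.6  -8.8] R
 [[ 0.999  0.029  0.036]
 [-0.036 -0.02   0.999]
 [ 0.03  -0.999 -0.019]] F [-2.5  0.3 -1. ] w 85.36601573775306 q [-0.291  0.444 -0.252  2.002  0.216  0.703 -0.719]
wrist 0.65 25272
side 0.6 923
scene 0.58 280
wrist 530 993 [57.2 98.4] [195.7 224.3] 525.0
wrist 540 4036 [45.7 95.8] [196.6 220.1] 535.0
wrist 550 6895 [39.8 96.4] [198.3 233. ] 545.0
wrist 560 5313 [47.3 98.2] [199.2 233. ] 555.0
wrist 570 2785 [41.3 73. ] [204.1 232.8] 565.0
wrist 580 2719 [41.5 68.9] [201.2 232.7] 575.0
wrist 590 2905 [42.5 67.6] [194.2 232.5] 585.0
wrist 600 3123 [42.9 66.4] [187.4 232.3] 595.0
wrist 610 2562 [41.5 65.1] [186.8 232.1] 605.0
wrist 620 622 [36.6 63.9] [186.1 232. ] 615.0
wrist 630 111 [35.4 43.8] [230.7 232.1] 625.0
side 530 7 [59.3 92.6] [205.5 225.1] 525.2
side 540 96 [44. 91.] [197.4 220.7] 535.0
side 550 120 [37.6 96. ] [189.1 234.9] 545.3
side 560 88 [43.8 98.2] [205.4 234.8] 555.0
side 570 61 [37.9 72.3] [210.3 234.6] 565.2
side 580 55 [38.7 69.8] [208.3 234.2] 575.1
side 590 63 [40.9 69.1] [201.  234.8] 585.0
side 600 75 [39.6 67.2] [191.8 234.2] 595.1
side 610 73 [43.1 66.6] [185.8 233.7] 605.1
side 620 72 [39.8 65.2] [183.3 233.7] 615.1
side 630 78 [40.6 64.2] [180.3 233.7] 625.0
side 640 59 [42.3 63.1] [181.6 233.6] 635.1
side 650 33 [36.5 61.9] [206.3 233.9] 645.0
side 660 7 [39.5 52.3] [225.7 233.1] 655.0
```

View pics/l_sc.png

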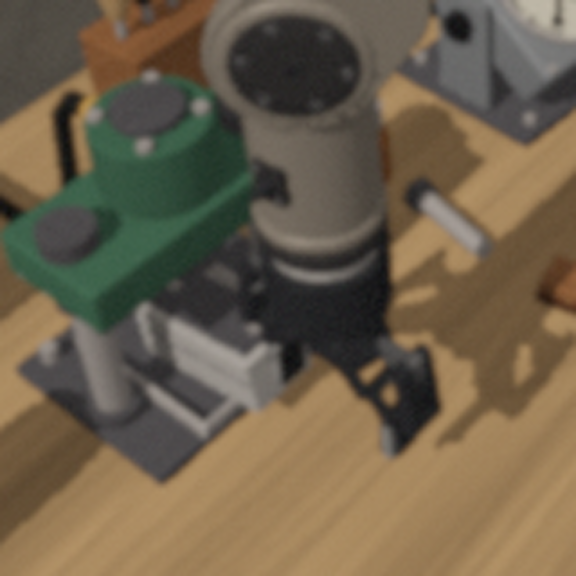

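move_arm:
  rows: [1, 0.006, 0.001, 0, 0, 1, 0.006, 0.001, 0, 0]

```text
clock: 34.35
tcp_pos: [504.4, 206.6, -10.6]
tcp_rot: [0.714, -0.002, 0.022, -0.7]
contact_force: [-5.6, 1.4, 5.5]
grip_width: 85.2
```

```bash
python3 g.py 508 207 36 -2.1 48
```

```text
t 34.35 tcp [504.4 206.6 -10.6] R
 [[ 0.999  0.027  0.034]
 [-0.034 -0.021  0.999]
 [ 0.027 -0.999 -0.02 ]] F [-5.6  1.4  5.5] w 85.19797072571535 q [-0.285  0.461 -0.25   1.98   0.217  0.712 -0.708]
tip [503.2 207.6  37.3] yaw -1.9 move tool [ 4.8  1.5 -0.4] spin 0.2
```

move_arm:
  rows: [1, 0.006, 0, 0, 0, 1, 0.006, 0, 0, 0]

```text
clock: 34.55
tcp_pos: [515.5, 206.1, -11.2]
tcp_rot: [0.714, -0.003, 0.02, -0.699]
contact_force: [-2.3, -0.6, -1.1]
grip_width: 85.7
```

```bash
python3 g.py 516 206 36 -2.1 48; python3 m.py n; python3 fit.py|grep side
```

```text
t 34.55 tcp [515.5 206.1 -11.2] R
 [[ 0.999  0.023  0.033]
 [-0.033 -0.021  0.999]
 [ 0.024 -0.999 -0.021]] F [-2.3 -0.6 -1.1] w 85.73298518656213 q [-0.278  0.477 -0.248  1.954  0.217  0.725 -0.695]
tip [514.4 207.2  36.8] yaw -1.9 move tool [ 1.6  0.9 -1.1] spin 0.2
t 34.55 tcp [515.5 206.1 -11.2] R
 [[ 0.999  0.023  0.033]
 [-0.033 -0.021  0.999]
 [ 0.024 -0.999 -0.021]] F [-2.3 -0.6 -1.1] w 85.73298518656213 q [-0.278  0.477 -0.248  1.954  0.217  0.725 -0.695]
wrist 0.93 24813
side 0.58 720
scene 0.83 545
side 560 99 [41.7 87.1] [196.9 220.8] 555.9
side 570 95 [36.7 91.6] [209.7 234.3] 565.2
side 580 89 [44.2 97. ] [207.  234.4] 575.2
side 590 56 [40.1 74.7] [209.9 234.4] 585.1
side 600 51 [40.2 67.6] [211.  233.8] 595.1
side 610 57 [42.1 66.6] [203.8 234. ] 605.1
side 620 64 [38.9 65.8] [194.4 233.7] 615.1
side 630 71 [41.3 65.9] [188.7 233.3] 625.1
side 640 59 [39.9 64.3] [181.7 233.2] 635.1
side 650 29 [38.2 62.5] [205.7 233.1] 645.0
side 660 8 [36.  49.9] [229.9 232.3] 655.2
```

View pics/n_sc.png

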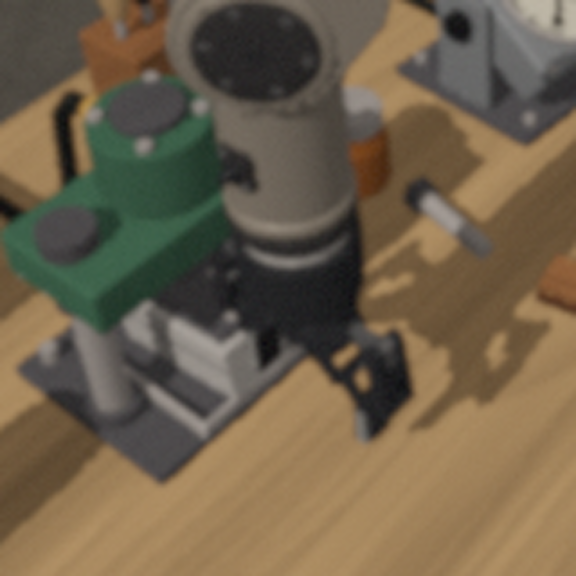

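View pics/n_wrist.png

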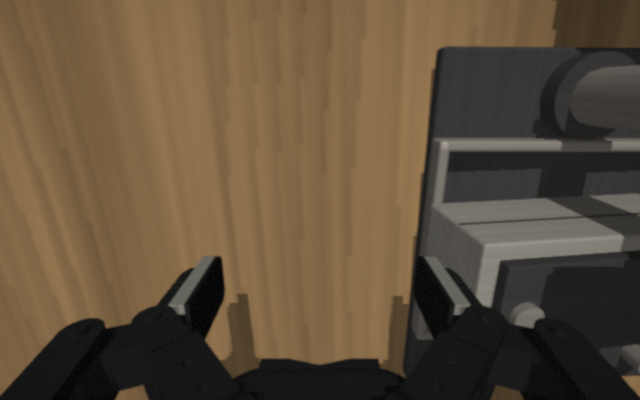

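move_arm:
  rows: [1, 0.004, 0, -0.001, 0, 1, 0, 0, 0, 0]

```text
clock: 35.05
tcp_pos: [520.1, 205.2, -10.3]
tcp_rot: [0.714, -0.003, 0.021, -0.7]
contact_force: [-1.1, 0.5, -0.4]
grip_width: 85.4
```

```bash
python3 g.py 516 206 26 -2.1 48; python3 m.py o; python3 fit.py|grep side
```

```text
t 35.05 tcp [520.1 205.2 -10.3] R
 [[ 0.999  0.025  0.033]
 [-0.033 -0.021  0.999]
 [ 0.026 -0.999 -0.02 ]] F [-1.1  0.5 -0.4] w 85.4497642127364 q [-0.274  0.48  -0.248  1.946  0.217  0.728 -0.689]
tip [518.9 206.2  37.7] yaw -1.9 move tool [-3.2 11.6 -0.1] spin 0.2
t 35.05 tcp [520.1 205.2 -10.3] R
 [[ 0.999  0.025  0.033]
 [-0.033 -0.021  0.999]
 [ 0.026 -0.999 -0.02 ]] F [-1.1  0.5 -0.4] w 85.4497642127364 q [-0.274  0.48  -0.248  1.946  0.217  0.728 -0.689]
wrist 0.84 25136
side 0.67 628
scene 0.59 583
side 560 83 [42.4 75.9] [195.9 219. ] 558.9
side 570 61 [37.5 93.1] [208.5 231.8] 565.2
side 580 112 [41.4 96.7] [205.9 233.1] 575.0
side 590 63 [40.2 91.2] [207.5 233.3] 585.1
side 600 50 [39.7 67.6] [208.4 233. ] 595.1
side 610 53 [41.8 67.4] [203.2 233.1] 605.2
side 620 62 [41.1 66.5] [195.2 232.4] 615.1
side 630 68 [41.  65.2] [187.3 232.3] 625.0
side 640 56 [39.1 64.4] [194.4 232.4] 635.0
side 650 28 [38.6 63. ] [207.8 232.4] 645.1
side 660 9 [36.1 49.6] [230.  232.3] 655.4
```

View pics/o_wrist.png

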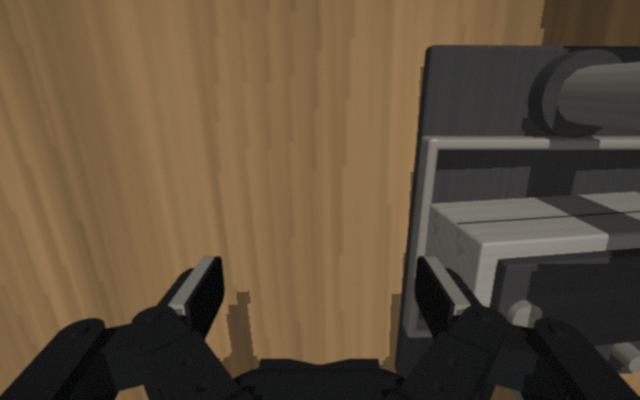

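move_arm:
  rows: [1, -0.003, 0.003, 0, 0, 1, 0, 0.005, 0, 0, 1, 0.003, 0, 0, 0, 1, 0.003, 0, 0, 0]

```text
clock: 35.75
tcp_pos: [521.5, 205.1, -19.2]
tcp_rot: [0.714, -0.003, 0.02, -0.699]
contact_force: [-1.8, -0.1, -0.7]
grip_width: 85.8
```

```bash
python3 g.py 522 206 30 -2.1 48; python3 m.py p; python3 fit.py|grep side
```

```text
t 35.75 tcp [521.5 205.1 -19.2] R
 [[ 0.999  0.023  0.032]
 [-0.032 -0.021  0.999]
 [ 0.024 -1.    -0.021]] F [-1.8 -0.1 -0.7] w 85.78008064588585 q [-0.275  0.496 -0.244  1.944  0.222  0.715 -0.691]
tip [520.4 206.2  28.8] yaw -1.8 move tool [ 1.7 -1.1 -0.1] spin 0.3
t 35.75 tcp [521.5 205.1 -19.2] R
 [[ 0.999  0.023  0.032]
 [-0.032 -0.021  0.999]
 [ 0.024 -1.    -0.021]] F [-1.8 -0.1 -0.7] w 85.78008064588585 q [-0.275  0.496 -0.244  1.944  0.222  0.715 -0.691]
wrist 0.92 24116
side 0.61 652
scene 0.58 598
side 530 8 [88.5 97.5] [217.5 220. ] 525.1
side 550 8 [90.9 99.2] [223.  225.7] 545.9
side 560 74 [37.5 91.6] [196. 224.] 555.9
side 570 27 [39.4 83.5] [212.5 224.9] 565.3
side 580 110 [36.9 92.3] [206.9 232.9] 575.4
side 590 73 [42.3 95.8] [206.4 233.3] 585.2
side 600 49 [37.1 60.4] [209.6 233.1] 595.5
side 610 47 [39.7 60.3] [205.5 232.5] 605.3
side 620 62 [40.9 60.9] [199.1 232.3] 615.1
side 630 72 [40.7 60.6] [187.5 232.5] 625.0
side 640 65 [44.8 60.2] [180.8 232.5] 635.0
side 650 39 [36.6 59.8] [203.2 232. ] 645.1
side 660 7 [38.3 51.7] [230.6 232.7] 655.6
```

View pics/p_sc.png

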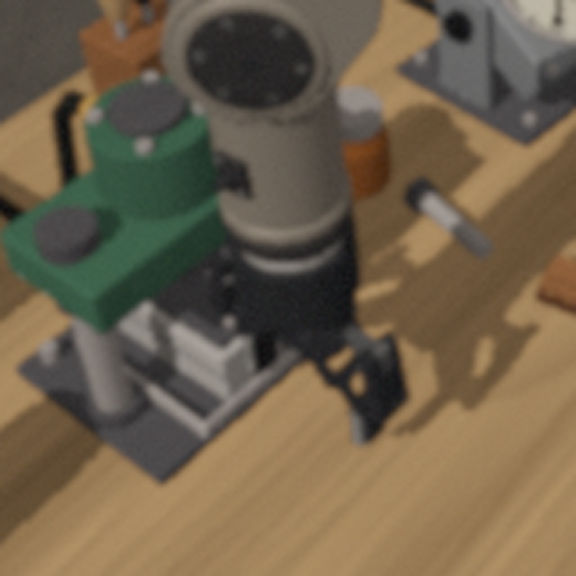

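The mould now lies flat (top z about 60 throughout). I'll back off and measure its position relative to the tray rim.

move_arm:
  rows: [1, -0.01, 0, 0, 0, 1, -0.02, -0.005, 0, 0, 1, 0, -0.03, 0, 0, 1, 0, -0.04, -0.02, 0, 1, 0, -0.04, -0.03, 0, 1, 0, 0, 0, 0]

```text
clock: 36.65
tcp_pos: [487.7, 158.7, 101.2]
tcp_rot: [0.714, 0.001, 0.022, -0.7]
contact_force: [0.8, 0.6, 0.7]
grip_width: 85.5
```

```bash
python3 m.py q; cat > rel.py <<'E'
from h import *
Y=np.radians(-2.1);O=np.array([634.0,202.9])
for c in ('wrist','side','scene'):
    P=np.load('m_%s.npz'%c)['P'];d=P[:,:2]-O
    X=d[:,0]*np.cos(Y)+d[:,1]*np.sin(Y);V=-d[:,0]*np.sin(Y)+d[:,1]*np.cos(Y);Z=P[:,2]
    def S(x0,x1,y0,y1,z0,z1): 
        k=(X>x0)&(X<x1)&(V>y0)&(V<y1)&(Z>z0)&(Z<z1); return X[k],V[k],Z[k]
    x,v,z=S(-75,-59,-40,40,16,22.5); 
    if len(x)>5: print(c,'lip x pct',np.percentile(x,[2,50,98]).round(1))
    x,v,z=S(-66,-40,-30,30,36,55)
    if len(x)>5: print(c,'mould rear face x',np.percentile(x,[1,5,50]).round(1))
    for a in range(-60,70,10):
        x,v,z=S(a-5,a+5,-40,40,48,57); x2,v2,z2=S(a-5,a+5,44,62,16,22.5); x3,v3,z3=S(a-5,a+5,-62,-44,16,22.5)
        print(c,a,'mould y',(np.percentile(v,[2,98]).round(1) if len(v)>8 else None),len(v),'Lrim',(np.percentile(v2,[5,50,95]).round(1) if len(v2)>4 else None),'Rrim',(np.percentile(v3,[5,50,95]).round(1) if len(v3)>4 else None))
E
python3 rel.py
```

```text
t 36.65 tcp [487.7 158.7 101.2] R
 [[ 0.999  0.033  0.03 ]
 [-0.029 -0.019  0.999]
 [ 0.033 -0.999 -0.018]] F [0.8 0.6 0.7] w 85.49369986265128 q [-0.179  0.246 -0.278  1.98   0.125  0.906 -0.554]
wrist 0.59 8615
side 0.85 877
scene 0.9 648
wrist lip x pct [-66.4 -64.3 -61.6]
wrist mould rear face x [-58.3 -58.  -56. ]
wrist -60 mould y [-23.6  25.4] 473 Lrim [45.1 52.  55.3] Rrim [-54.  -50.3 -45. ]
wrist -50 mould y [-24.5  25.5] 713 Lrim [51.4 53.4 55.5] Rrim [-52.8 -50.7 -49. ]
wrist -40 mould y [-24.8  26.1] 233 Lrim [50.9 53.4 55.6] Rrim [-52.8 -50.8 -49. ]
wrist -30 mould y [-24.9  26.2] 239 Lrim [51.  53.1 55.7] Rrim [-52.9 -50.8 -49. ]
wrist -20 mould y [-25.1  26.3] 229 Lrim [51.1 53.4 55.9] Rrim [-52.9 -50.9 -49.1]
wrist -10 mould y [-24.1  27. ] 237 Lrim [51.1 55.1 61.8] Rrim [-61.6 -56.1 -49. ]
wrist 0 mould y [-24.2  27.1] 241 Lrim [51.3 56.7 61.3] Rrim [-61.5 -55.5 -49.2]
wrist 10 mould y [-23.4  27.1] 118 Lrim [51.4 54.7 61.4] Rrim [-61.6 -52.7 -49.2]
wrist 20 mould y None 0 Lrim [51.4 53.4 55.5] Rrim [-53.1 -50.8 -49. ]
wrist 30 mould y None 0 Lrim [50.9 53.  55.6] R
[... 1338 characters left out ...]
5.8 57. ] Rrim None
scene -30 mould y None 0 Lrim None Rrim None
scene -20 mould y None 0 Lrim None Rrim None
scene -10 mould y None 0 Lrim None Rrim None
scene 0 mould y None 0 Lrim [52.7 54.5 59.9] Rrim [-60.7 -53.6 -47.8]
scene 10 mould y [-12.2  30.2] 12 Lrim [52.6 56.6 60.5] Rrim [-60.8 -56.6 -47.8]
scene 20 mould y [-22.9  30.2] 24 Lrim [53.2 56.7 58.7] Rrim [-57.  -49.9 -47.4]
scene 30 mould y [-21.4  28.9] 20 Lrim [52.6 55.8 57.3] Rrim [-51.8 -49.4 -47.9]
scene 40 mould y [-21.6  28.9] 19 Lrim [53.3 55.4 57. ] Rrim [-52.3 -49.2 -47. ]
scene 50 mould y [-21.2  30.5] 74 Lrim [52.6 55.8 58.5] Rrim [-50.1 -48.2 -46.8]
scene 60 mould y None 0 Lrim [48.3 56.2 58.4] Rrim [-50.5 -47.8 -44.4]
```

View pics/q_wrist.png

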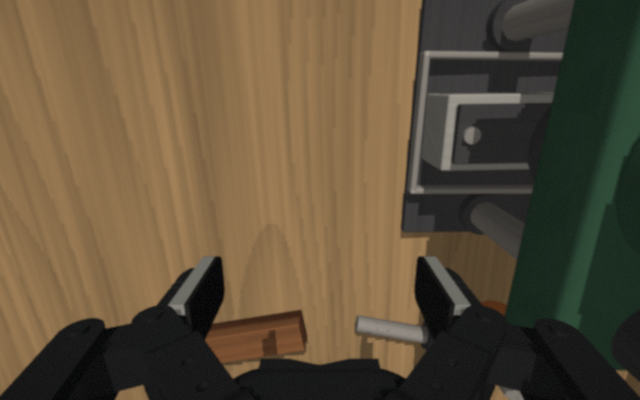

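View pics/q_sc.png

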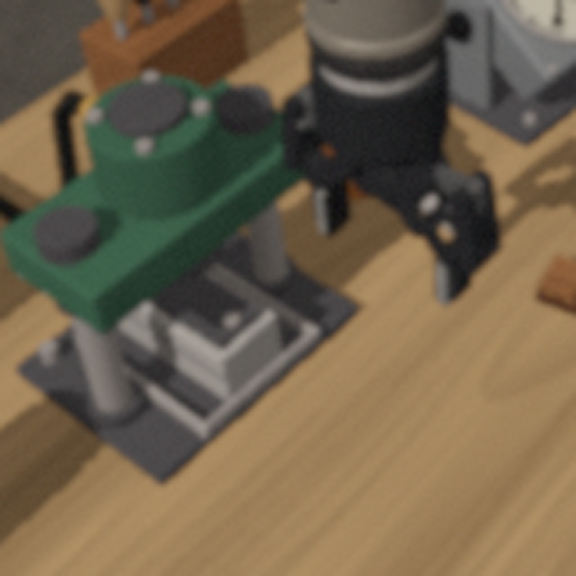

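```bash
python3 g.py 498 214 70 -2.1 48
```

```text
t 36.95 tcp [482.4 161.7  94.4] R
 [[ 1.     0.019  0.023]
 [-0.022 -0.02   1.   ]
 [ 0.02  -1.    -0.02 ]] F [-0.3 -0.3  0.4] w 85.34995593554896 q [-0.183  0.257 -0.282  1.985  0.124  0.905 -0.555]
tip [481.4 162.7 142.4] yaw -1.3 move tool [14.  71.7 53.1] spin 0.8
```

move_arm:
  rows: [1, 0.004, 0, 0.02, 0.8, 1, 0.004, 0.02, 0.02, 0, 1, 0.003, 0.03, 0.013, 0, 1, 0, 0.02, 0, 0, 1, 0, 0.02, 0, 0, 1, 0, 0, 0, 0]

```text
clock: 37.55
tcp_pos: [492.9, 217.8, -6.4]
tcp_rot: [0.715, -0.007, 0.014, -0.699]
contact_force: [-0.4, -0.7, 0.6]
grip_width: 85.8
```

```bash
python3 g.py 512 213.5 27 -2.1 48
```

```text
t 37.55 tcp [492.9 217.8  -6.4] R
 [[ 0.999  0.01   0.031]
 [-0.03  -0.022  0.999]
 [ 0.011 -1.    -0.021]] F [-0.4 -0.7  0.6] w 85.78537228693746 q [-0.291  0.455 -0.272  1.978  0.213  0.737 -0.726]
tip [492.4 218.9  41.6] yaw -1.7 move tool [19.6 14.9 -4.5] spin 0.4
```

move_arm:
  rows: [1, 0.004, 0.007, -0.002, 0.4, 1, 0.005, 0.007, -0.002, 0, 1, 0.005, 0, 0, 0, 1, 0, 0, 0, 0]

```text
clock: 37.95
tcp_pos: [508.6, 213.5, -20.8]
tcp_rot: [0.714, -0.009, 0.017, -0.699]
contact_force: [0.3, -1.1, -0.4]
grip_width: 85.7
```

```bash
python3 g.py 520 213.3 27 -2.1 48
```

```text
t 37.95 tcp [508.6 213.5 -20.8] R
 [[ 0.999  0.011  0.037]
 [-0.037 -0.021  0.999]
 [ 0.011 -1.    -0.021]] F [ 0.3 -1.1 -0.4] w 85.7304597185795 q [-0.282  0.494 -0.261  1.955  0.223  0.72  -0.719]
tip [508.1 214.5  27.2] yaw -2.1 move tool [11.9  0.3 -0.8] spin -0.0
```

move_arm:
  rows: [1, 0.005, 0, -0.001, 0, 1, 0.004, 0, 0, 0, 1, 0.003, 0, 0, 0]

```text
clock: 38.25
tcp_pos: [522.3, 212.1, -19.1]
tcp_rot: [0.714, -0.009, 0.018, -0.7]
contact_force: [-2.0, 0.8, -1.5]
grip_width: 85.3
```

```bash
python3 g.py 523 213.3 27 -2.1 48; python3 m.py r; python3 rel.py | grep -v None
```

```text
t 38.25 tcp [522.3 212.1 -19.1] R
 [[ 0.999  0.012  0.038]
 [-0.038 -0.02   0.999]
 [ 0.013 -1.    -0.02 ]] F [-2.   0.8 -1.5] w 85.32578182855595 q [-0.272  0.507 -0.259  1.928  0.223  0.733 -0.704]
tip [521.7 213.1  28.9] yaw -2.2 move tool [1.3 1.9 0.3] spin -0.1
t 38.25 tcp [522.3 212.1 -19.1] R
 [[ 0.999  0.012  0.038]
 [-0.038 -0.02   0.999]
 [ 0.013 -1.    -0.02 ]] F [-2.   0.8 -1.5] w 85.32578182855595 q [-0.272  0.507 -0.259  1.928  0.223  0.733 -0.704]
wrist 0.65 22296
side 0.55 596
scene 0.63 629
wrist lip x pct [-66.1 -64.3 -61.4]
wrist mould rear face x [-65.5 -60.5 -53.1]
wrist -60 mould y [12.5 26.3] 592 Lrim [45.2 52.6 56. ] Rrim [-53.1 -49.2 -44.7]
side lip x pct [-66.7 -64.7 -61.1]
side mould rear face x [-64.9 -57.9 -53. ]
scene lip x pct [-63.4 -61.1 -59.3]
scene 10 mould y [-18.5  29. ] 12 Lrim [53.1 56.3 61. ] Rrim [-60.5 -56.3 -48.1]
scene 20 mould y [-22.6  28.8] 18 Lrim [54.5 55.6 57.2] Rrim [-57.6 -48.9 -46.8]
scene 30 mould y [-22.5  30.6] 20 Lrim [53.4 55.8 57.8] Rrim [-51.6 -48.3 -46.4]
scene 40 mould y [-21.8  29.9] 19 Lrim [52.5 56.1 57.7] Rrim [-53.3 -48.2 -46.7]
scene 50 mould y [-21.6  29.7] 72 Lrim [52.6 55.9 57.6] Rrim [-51.9 -49.7 -47.9]
```

View pics/r_wrist.png

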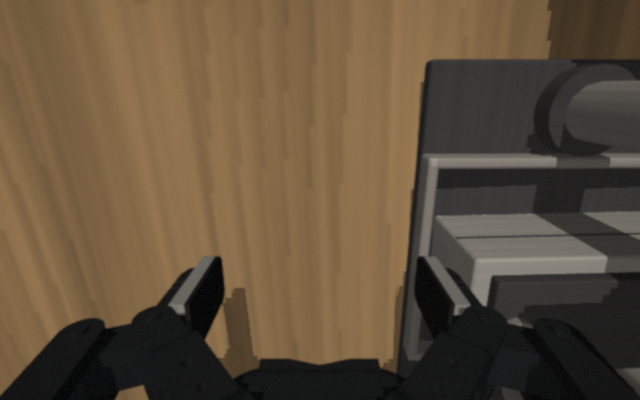

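move_arm:
  rows: [1, -0.01, 0, 0, 0, 1, -0.02, -0.005, 0, 0, 1, 0, -0.03, 0, 0, 1, 0, -0.04, -0.02, 0, 1, 0, -0.04, -0.03, 0, 1, 0, 0, 0, 0, 1, 0, 0, 0, 0]

```text
clock: 39.25
tcp_pos: [481.0, 165.0, 98.4]
tcp_rot: [0.715, -0.009, 0.014, -0.699]
contact_force: [-0.6, 0.2, -0.8]
grip_width: 85.7
```

```bash
python3 m.py s; python3 rel.py | grep wrist|head -12; python3 rel.py | grep -E "side (lip|mould)"
```

```text
t 39.25 tcp [481.  165.   98.4] R
 [[ 0.999  0.008  0.033]
 [-0.032 -0.023  0.999]
 [ 0.009 -1.    -0.023]] F [-0.6  0.2 -0.8] w 85.72934637272508 q [-0.177  0.259 -0.296  1.971  0.124  0.929 -0.571]
wrist 0.81 9390
side 0.71 915
scene 0.75 673
wrist lip x pct [-66.4 -64.3 -61.7]
wrist mould rear face x [-57.2 -56.9 -55. ]
wrist -60 mould y [-23.7  25.1] 379 Lrim [44.9 52.3 55.7] Rrim [-53.6 -50.5 -45.6]
wrist -50 mould y [-24.5  25.6] 848 Lrim [51.  53.6 55.8] Rrim [-53.6 -50.9 -49. ]
wrist -40 mould y [-25.2  26.2] 252 Lrim [51.1 53.1 55.8] Rrim [-53.6 -51.2 -49. ]
wrist -30 mould y [-25.1  26.2] 237 Lrim [51.1 53.7 55.9] Rrim [-53.5 -51.  -49. ]
wrist -20 mould y [-24.5  26.3] 235 Lrim [51.2 53.2 55.9] Rrim [-53.7 -50.9 -49. ]
wrist -10 mould y [-24.4  26.8] 253 Lrim [51.3 55.2 61.8] Rrim [-61.4 -55.5 -49.1]
wrist 0 mould y [-24.4  27. ] 260 Lrim [51.3 57.  61.8] Rrim [-61.4 -55.3 -49.4]
wrist 10 mould y [-23.6  27. ] 166 Lrim [51.3 54.6 61.8] Rrim [-61.5 -53.2 -49.3]
wrist 20 mould y None 5 Lrim [51.4 53.4 55.4] Rrim [-53.5 -50.9 -49.1]
wrist 30 mould y None 0 Lrim [51.4 53.4 55.5] Rrim [-53.4 -51.  -48.9]
side lip x pct [-67.  -64.2 -59.9]
side mould rear face x [-58.5 -57.7 -54.8]
```

View pics/s_wrist.png

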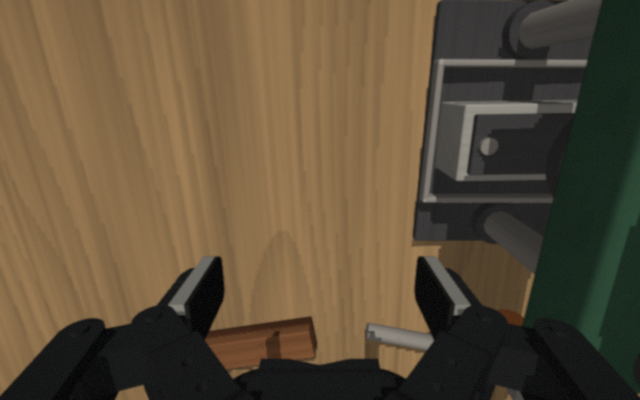

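```bash
cat > yawfit.py <<'E'
from h import *
Y=np.radians(-2.1);O=np.array([634.0,202.9])
for c in ('wrist','side'):
    P=np.load('m_%s.npz'%c)['P'];d=P[:,:2]-O
    X=d[:,0]*np.cos(Y)+d[:,1]*np.sin(Y);V=-d[:,0]*np.sin(Y)+d[:,1]*np.cos(Y);Z=P[:,2]
    def edge(z0,z1,v0,v1,q,x0,x1,st=3):
        r=[]
        for a in np.arange(x0,x1,st):
            k=(X>a)&(X<a+st)&(V>v0)&(V<v1)&(Z>z0)&(Z<z1)
            if k.sum()>6: r.append((a+st/2,np.percentile(V[k],q)))
        r=np.array(r)
        if len(r)<5: return None
        p=np.polyfit(r[:,0],r[:,1],1);return round(np.degrees(p[0]),2),round(p[1],2),len(r)
    print(c,'mould L',edge(50,57,10,40,97,-52,15),'R',edge(50,57,-40,-10,3,-52,15),'plate L',edge(57.5,63,5,35,97,-48,15),'plate R',edge(57.5,63,-35,-5,3,-48,15),'rim L in',edge(16,22,45,60,5,-55,-15),'rim R in',edge(16,22,-60,-45,95,-55,-15),'rim L out',edge(16,22,45,60,95,-55,-15))
    r=[]
    for a in np.arange(-22,24,4):
        k=(V>a)&(V<a+4)&(X>-62)&(X<-40)&(Z>40)&(Z<56)
        if k.sum()>5: r.append((a+2,np.percentile(X[k],5)))
    r=np.array(r);p=np.polyfit(r[:,0],r[:,1],1);print('rear',np.degrees(-p[0]).round(2),p[1].round(2))
    r=[]
    for a in np.arange(-40,40,4):
        k=(V>a)&(V<a+4)&(X>-70)&(X<-58)&(Z>16.5)&(Z<22)
        if k.sum()>3: r.append((a+2,np.median(X[k])))
    r=np.array(r);p=np.polyfit(r[:,0],r[:,1],1);print('lip',np.degrees(-p[0]).round(2),p[1].round(2))
E
python3 yawfit.py
```

```text
wrist mould L (np.float64(0.95), np.float64(26.8), 23) R (np.float64(0.97), np.float64(-24.41), 20) plate L (np.float64(1.3), np.float64(20.64), 20) plate R (np.float64(1.33), np.float64(-18.15), 17) rim L in (np.float64(0.27), np.float64(51.29), 14) rim R in (np.float64(-0.05), np.float64(-49.09), 14) rim L out (np.float64(-0.62), np.float64(55.37), 14)
rear 0.92 -56.78
lip -0.14 -64.25
side mould L None R None plate L (np.float64(2.76), np.float64(22.5), 9) plate R None rim L in None rim R in None rim L out None
rear 1.78 -57.05
lip 1.56 -64.0
```

move_arm:
  rows: [1, 0.004, 0, 0.02, 0, 1, 0.004, 0.02, 0.02, 0, 1, 0.003, 0.03, 0.013, 0, 1, 0, 0.025, 0, 0, 1, 0, 0.02, 0, 0, 1, 0, 0, 0, 0]

```text
clock: 40.15
tcp_pos: [492.1, 220.2, -6.9]
tcp_rot: [0.716, -0.01, 0.01, -0.698]
contact_force: [-1.1, -0.7, -0.4]
grip_width: 85.5
```

```bash
python3 g.py 512 218.3 27 -2.5 48
```

```text
t 40.15 tcp [492.1 220.2  -6.9] R
 [[ 1.    -0.001  0.027]
 [-0.027 -0.024  0.999]
 [ 0.    -1.    -0.024]] F [-1.1 -0.7 -0.4] w 85.51469839426656 q [-0.283  0.464 -0.286  1.967  0.216  0.752 -0.728]
tip [492.1 221.4  41.1] yaw -1.6 move tool [19.9 14.1 -2.2] spin 0.9
```

The relative fit puts the mould within about 1 mm in x, 0.1 mm in y and 1° in yaw of the tray. Another nudge would bring the knuckle up against the crosshead, so I'll leave it, retract and check the gauge.

move_arm:
  rows: [1, -0.02, -0.01, 0, 0, 1, -0.02, -0.03, 0, 0, 1, 0, -0.04, -0.01, 0, 1, 0, -0.04, -0.04, 0, 1, 0, -0.03, -0.045, 0, 1, 0, -0.02, -0.045, 0, 1, 0, 0, -0.045, 0, 1, 0, 0, -0.045, 0, 1, 0.02, 0, -0.045, 0, 1, 0.03, 0, -0.045, 0, 1, 0.03, 0, -0.045, 0, 1, 0.03, 0, -0.03, 0, 1, 0, 0, 0, 0]

```text
clock: 41.45
tcp_pos: [553.2, -165.6, 183.1]
tcp_rot: [0.716, -0.001, 0.01, -0.698]
contact_force: [-0.5, 0.4, -1.4]
grip_width: 85.4
```

```bash
python3 m.py z; python3 rel.py | grep -E "wrist|side (lip|mould)"|head -8;python3 - <<'E'
from h import *
f=grab('side');cv2.imwrite('pics/zg.png',cv2.resize(cv2.cvtColor(f['color'],cv2.COLOR_RGB2BGR)[110:310,190:390],None,fx=3,fy=3,interpolation=cv2.INTER_CUBIC))
for n in ['jar','tin','scale_blanks','bolt','driver']:
    W=cloud(f);s=env.silhouettes('side',n)
    if s: print(n,np.nanmedian(W[s[0]['mask']],0).round())
E
```

```text
t 41.45 tcp [ 553.2 -165.6  183.1] R
 [[ 1.     0.012  0.015]
 [-0.015 -0.026  1.   ]
 [ 0.012 -1.    -0.025]] F [-0.5  0.4 -1.4] w 85.37494712028587 q [ 0.235  0.267 -0.04   1.746  0.037  1.113  0.165]
side 0.76 948
scene 0.61 691
wrist -60 mould y None 0 Lrim None Rrim None
wrist -50 mould y None 0 Lrim None Rrim None
wrist -40 mould y None 0 Lrim None Rrim None
wrist -30 mould y None 0 Lrim None Rrim None
wrist -20 mould y None 0 Lrim None Rrim None
wrist -10 mould y None 0 Lrim None Rrim None
wrist 0 mould y None 0 Lrim None Rrim None
wrist 10 mould y None 0 Lrim None Rrim None
jar [647.  17.  50.]
tin [638. 422.  80.]
scale_blanks [ 589. -183.  123.]
bolt [569.  11.  16.]
driver [421. 444.  15.]
```

View pics/zg.png

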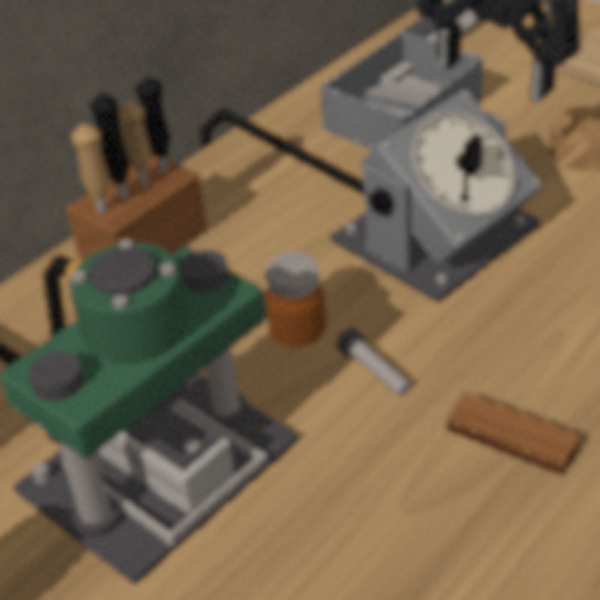

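View pics/z_wrist.png

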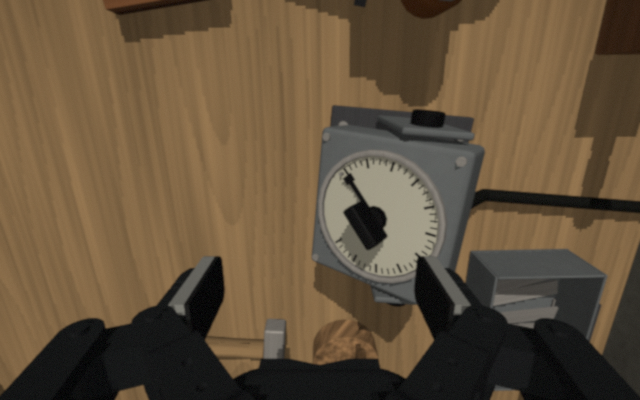

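```bash
python3 - <<'E'
from h import *
f=grab('wrist');K=f['intrinsics'];R=np.array(f['R']);t=np.array(f['t']);o=-R.T@t
cv2.imwrite('pics/zc.png',cv2.resize(cv2.cvtColor(f['color'],cv2.COLOR_RGB2BGR)[140:290,305:455],None,fx=4,fy=4,interpolation=cv2.INTER_CUBIC))
W=cloud(f).reshape(-1,3);d=W-C;h=d@n;k=(h>20)&(h<40)&(np.hypot(d@up,d@lf)<25);kk=np.c_[d@up,d@lf][k].astype(np.float32)
v=cv2.fitLine(kk,cv2.DIST_L2,0,.01,.01)[:2,0];print('wing',np.degrees(np.arctan2(v[1],v[0])),kk.mean(0),cv2.minAreaRect(kk))
def onp(uv,off=3):
    r=R.T@np.linalg.inv(K)@np.array([uv[0],uv[1],1.]);s=((C+off*n-o)@n)/(r@n);return o+s*r
q=onp((348,180))-C;print('tip',q@up,q@lf,np.degrees(np.arctan2(q@lf,q@up)))
E
```

```text
wing -45.006584 [0.70582235 1.8134885 ] ((-0.6510710716247559, 0.5726280212402344), (11.909744262695312, 36.05049514770508), 44.8061637878418)
tip -33.397244154580214 32.69029134829158 135.61288209486366
```

View pics/zc.png

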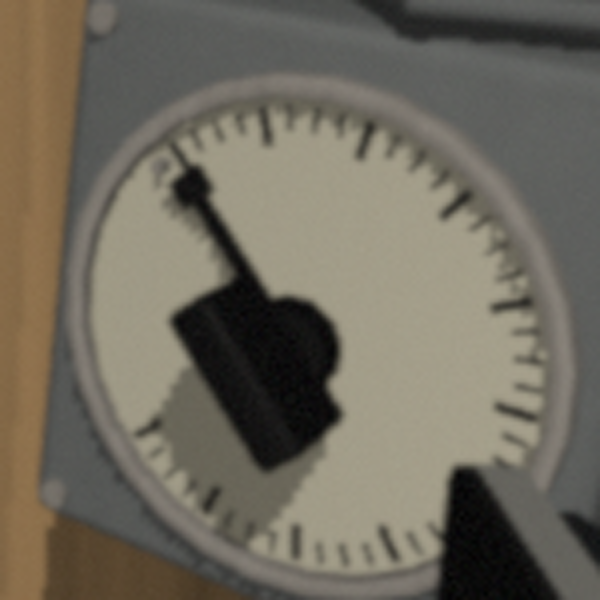

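The wing reads 135.0° and the pointer tip 135.6°, so it is on the zero stop. The arm is clear of everything, so I'll hand in.

```bash
python3 -c "
from plant import env
print(env.hand_in())"
```

```text
the job is handed in; nothing more can be done
None
```

I did both parts of the job and handed it in at about 42 s, with the arm clear of everything.

**Gauge:** I pushed the maximum pointer back anticlockwise by its knob until the force doubled with no further movement. After I let go, the wing read 135.0° and the pointer tip 135.6°. The zero stop is at 135°.

**Mould:** I lifted the leading edge on to the lip and pushed the mould over it. I squared it with a side grip and pushed it in until it lay flat, with its top about 60 mm above the bench along the visible length.
- **Position:** the last wrist-camera fit against the tray rim put it about 1 mm short towards the front and 0.1 mm off sideways.
- **Angle:** it was about 1° askew of the tray. I left that, because another push would have brought the gripper up against the crosshead.

**Checks that disagreed or failed:**
- **Fingertips:** all three cameras showed the fingertips 36–48 mm short of the reported TCP, depending on jaw opening. I worked from the camera value.
- **Side camera:** its mould and lip angle readings were rougher, at 1.6–1.8°.
- **Forces:** the wrist force reached about 63 N once, when I lowered the gripped mould on to the lip. During one push the gripper's knuckle seemed to press on the mould at about 14 N.
- **Other things on the bench:** the jar, tin, bolt and screwdriver measured within a few mm of their starting places. The last detection of the handle blanks was false, but the picture shows them where they were. I did not measure the hammer or the spare wheel at the end.

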